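# Snap the battery pack into the trainer board's cradle

### The arm

A 6-joint arm with a two-finger parallel gripper is mounted at the origin on the work surface. World frame = base frame: x ahead of the robot, y to its left, z up, the work surface at z = 0. Lengths are in mm, angles in degrees, forces in N, time in s.
With the tool pointing down it reaches from about 350 to 850 mm from the base axis. Payload 8.1 kg.
Tool frame: the origin (TCP) lies between the finger pads; the fingertips stand ahead of it and the grasp point (between the pads) lies 2 mm behind it (nose_length is the z of the fingertips in the tool frame, in mm); z points along the fingers, y is the direction in which the jaws open and shut (so a half turn about z gives the same grasp; the last joint's range is limited). The gripper opens to 85 mm and grips with 20 to 120 N. Pads are 22 mm wide; open, the fingers measure 114 mm over their backs; the gripper's body (76 mm by 85 mm) begins 54 mm behind the grasp point. The pads swing forward as they close: fully open they stand 13 mm farther back than shut.
Start: joints at [-73.247, 7.471, 85.268, -0, 87.261, -4.893], TCP at [221.346, -557.684, 219.192] pointing down, gripper open.
Joint ranges: [-169.43, 169.43], [-51.17, 129.36], [1.28, 143.12], [-76.62, 256.62], [0, 156.53], [-152.29, 152.29]. Speed limits (degrees/s): [136.94, 136.94, 159.86, 180, 180, 180].

### API

Orientations are given as [roll, pitch, yaw] about the fixed x, y, z axes, in that order (R = Rz(yaw) Ry(pitch) Rx(roll)).
In Python, from bench import * gives the robot as it stands.
- The arm moves only by the tool jog_arm, never from a script. Its argument "plan" is a list of rows, each a list of 3 entries, a list of its own where there are three numbers: the turn, a rotation vector about the tool's x, y, z in degrees, then the shift along the tool's x, y, z in m, then the gripper's target within -1 to 1 (fully open at 1, half-way at 0, shut at -1). A call has 1 to 12 rows; each row is the pose to reach, as a shift and turn from the pose commanded when the call began, along the tool's axes at that moment; what a row does not reach only later rows make up. A row lasts 1/8 s, in which the tool goes at most 62.5 mm and 10.7 degrees, less where a joint would pass 70% of its speed; a pose out of reach is approached as far as the arm can. A call with a gripper value outside its range is refused whole. The fingers move at their own pace and stop on an object; "force" is the grip in N (left out, the last holds). Time passes only in rows, so rows that repeat a pose let the fingers close. It gives the time, the measured TCP pose, the force and the opening at its end, in the units of the state.
- sense(): the state, without advancing time (a new reading comes with each control period).
- snapshot(name): name is "scene" or "top"; returns (picture, depth): 400x640x3 uint8, blue, green, red; 400x640 float32, mm along the optical axis (not along the pixel's ray), 0 where there is no reading.
- camera_info(name): a dict with "fov_y" (degrees; the focal length in pixels is half the picture's height over the tangent of half this angle, whatever the lens; pixels are square), "cx", "cy" (the principal point, pixels), "dist_coeffs" ([k1, k2, p1, p2, k3] as OpenCV has them; the pictures are not rectified), "origin" and "orientation" of the camera in the world. Camera axes: x right, y down, z forward; pixel columns grow to the right and rows downward; lengths in mm; the calibration is good to about 2 mm. A picture is of the moment at which its call begins. camera_info takes no time and is no camera call.
- hand_in(): hands the job in, once; it reports no verdict.
The state is a dict: "time": time; "joint_pos": joint angles; "qd": joint speeds; "joint_efforts": joint torques, N m; "tool_pos": TCP position; "tcp_rot": TCP orientation; "ft_force": force on the tool from outside, world axes, zero at the start; "wrist_torque": the same for the moment, N m; "finger_gap": finger opening in mm.
Only numpy, scipy, OpenCV 4.12 (cv2) and the standard library are available. Lean on these libraries where they do the work, as an engineer would, in place of code of your own. Each camera call takes 0.05 s, during which the arm holds its last target.

### The job

Get the battery cradle on the white trainer board ready and fit the pack: first nudge the stiff end stop along its track until its inner edge lines up with the engraved mark, without going past it. Then lay the battery pack (the box with a bevelled rail along both bottom edges) on top of the four spring clips between stop and end wall and let go of it, and press it down from above, without gripping it, until it snaps in flat on the bed; stop pushing there, do not ram it, and leave everything else on the bench undisturbed.

Things in the scene. Friction and masses are not known exactly. Their poses are not given: they have to be found in the camera images.
- board: Fixed white trainer board, plate 165 x 245 x 10 mm. Origin on the bench under the middle of the battery cradle; y axis = cradle length. In this frame, mm: plate x -50..115, y -155..90, top z 10; end wall (black block) x -35..35, y 47.5..63.5, to z 40; stop track x -25..25, y -150 to the mark; breadboard x 60..106, y -79..87, to z 19, its chips to z 25.
- seat (a point): Middle of the top of the cradle's bed (rubber pad, 58 x 90 mm) when not pressed, 16 mm above the bench; axes as the board. The pack's origin comes here when it is fully home.
- clips (a point): Point midway between the tops of the four steel spring clips, 29.5 mm above the bench; axes as the board. Clips at x +-31 mm, y +-28 mm (each 18 mm long in y), inner lips of 3 mm radius, top 29.5 mm above the bench, 56 mm apart at the lips. They yield sideways (board x) as the pack is pressed in between them.
- bed (a joint): How far the cradle's bed (springy rubber pad, 58 x 90 mm, 6 mm thick) is pressed down, m: 0 at rest, about 10 N per mm. Under a seated pack that nobody presses it is below 0.001; above 0.004 it is being rammed.
- mark (a point): Middle of the engraved mark on the plate's top, 10 mm above the bench: a black line across the track (along the board's x), seen as two strokes beside the track, x -43..-29 and 29..43 mm, at board y = -48.5 mm.
- stop (a joint): Travel of the end stop along the board's +y, m: 0 is fully open (away from the end wall), 0.080 has its inner edge exactly on the mark, 0.092 is the end of travel. It slides stiffly (about 5 N of friction) and stays where it is left. Starts 20 to 65 mm short of the mark.
- stop_edge (a point): Middle of the stop's inner (+y) edge, 24.5 mm above the bench; axes as the board. Black sliding block: foot 50 (x) x 20 (y) mm, from this edge to 20 mm behind it (-y), 10.5..24.5 mm above the bench; on it a tab 40 (x) x 10 (y) mm, 8.5..18.5 mm behind the edge, to 50.5 mm above the bench. Push it on the tab's outer (-y) face.
- pack: Loose black battery pack, about 0.14 kg, 90 (y) x 64 (x) x 34 mm tall, origin at the centre of its underside. Lowest 10 mm: bevelled rails along both long edges, 64 mm over their ridges, 54 mm underneath. Above, the body is 46 mm wide: grip it there across x. Either way round fits. Laid on the clips, its underside is about 26.7 mm above the bench; a press of 8 to 15 N snaps it in, at times one side after the other; home: underside 16 mm, top 50 mm.
- relay: Bystander: loose black box 50 (x) x 60 (y) x 34 mm, no rails; origin at the centre of its underside. May swap places with pack and capacitor.
- capacitor: Bystander: loose black upright cylinder, 38 mm diameter, 57 mm tall; origin at the centre of its underside. May swap places with pack and relay.
- spool: Bystander: loose grey spool, 54 mm diameter, 40 mm tall, standing on the board's plate by the breadboard; origin at its underside.
- spray: Bystander: loose spray can, 56 mm diameter, 170 mm tall, on the bench beyond the end wall; origin at its underside.
- flux: Bystander: loose amber jar, 42 mm diameter, 75 mm tall, on the bench on the robot's side of the cradle; origin at its underside.
- driver: Bystander: loose screwdriver lying on the bench, 130 mm long along its x, under 35 mm high.
- cutters: Bystander: loose side cutters lying on the bench, 120 mm long along their x, 14 mm high.
There are look-alikes about, which are no part of the job. What is shaped like the pack but green is not meant.

How it is judged (in metres and radians):
On the way, in this order (a step that is already met when the one before it is completed fails the run):
1. the stop's inner edge is at the mark within 3 mm, and at rest (value of joint stop between 0.077 and 0.083 m and velocity of joint stop between -0.005 and 0.005 m/s), for 0.3 s.
2. the pack lies on the clips over the bed, let go (x of pack in the frame of seat between -0.006 and 0.006 m and y of pack in the frame of seat between -0.01 and 0.01 m and angle between the y axis of pack and the y axis of seat, either way round below 0.12 rad and angle between pack's own z axis and vertical below 0.12 rad and z of pack in the frame of seat between 0.0065 and 0.0145 m and linear speed of pack below 0.02 m/s and contact force between the fingers and pack below 0.3 N), for 0.2 s.
3. the pack has snapped down flat on the bed (x of pack in the frame of seat between -0.006 and 0.006 m and y of pack in the frame of seat between -0.01 and 0.01 m and z of pack in the frame of seat below 0.003 m and angle between pack's own z axis and vertical below 0.035 rad and angle between the y axis of pack and the y axis of seat, either way round below 0.06 rad), for 0.2 s.
At the end, for the whole second after the job is handed in: The stop's inner edge is within 3 mm of the mark; the pack is snapped in on the bed: its underside within 3 mm of the bed's top, within 6 mm across and 10 mm along of the bed's middle, level within 0.035 rad and along the cradle within 0.06 rad, released and at rest (all of step 3 and value of joint stop between 0.077 and 0.083 m and linear speed of pack below 0.01 m/s and contact force between the fingers and pack below 0.3 N and contact force between the fingers and board below 0.3 N); the robot touches nothing.
It fails at once if the stop goes more than 4 mm past the mark (value of joint stop above 0.084 m).
It fails at once if the pack is rammed: the springy bed is pressed in by more than 4 mm (about 40 N) (value of joint bed above 0.004 m).
It fails at once if a bystander is moved more than 20 mm or tipped over (distance of any of relay, capacitor, spool, spray, flux, driver, cutters from where it was at the start of the episode above 0.02 m or angle between any of relay, capacitor, spool, spray, flux's own z axis and vertical above 0.5 rad).
It also fails if it takes over 69 s, if anything falls off the work surface, if the arm or the gripper's body presses on something with over 40 N, if the wrist force passes 120 N, or if a joint passes its speed limit or range.

## Working session

There is one attempt and no reset: what is moved stays moved. The work goes in short steps, Python scripts to look and compute and a tool call to move; the robot and the scene stay as the last step left them, time stands still between calls to the robot, and variables do not carry over. Pictures are saved under pics/ and viewed, and the job is handed in when it is done.

Besides the shell and the picture viewer there is one more tool, called after ">>>" as a command line: name --argument value ..., lists and objects as JSON in quotes. jog_arm: Moves the arm, as the interface text tells. Its arguments: {"type":"object","properties":{"plan":{"type":"array","items":{"type":"array"}},"force":{"type":"number"}},"required":["plan"]}

```bash
mkdir -p pics; ls; cat > h.py <<'E'
from bench import *
import numpy as np, cv2
from scipy.spatial.transform import Rotation as R
def cam(n):
    c=camera_info(n); f=200/np.tan(np.radians(c['fov_y'])/2)
    K=np.array([[f,0,c['cx']],[0,f,c['cy']],[0,0,1]]); return c,K,np.array(c['dist_coeffs'],float)
E
python3 - <<'E'
from h import *
print(sense())
for n in ("scene","top"):
    c=camera_info(n);print(c)
    p,d=snapshot(n); cv2.imwrite(f'pics/{n}0.png',p); np.savez(f'pics/{n}0.npz',p=p,d=d)
E
```

```text
pics
{'time': 0.0, 'joint_pos': array([-7.32458212e+01,  7.51369554e+00,  8.53304769e+01, -3.55252969e-04,
        8.72605477e+01, -4.89309138e+00]), 'qd': array([ 0.05878391,  0.02053244,  0.05337695, -0.0050862 , -0.02166352,
        0.00797448]), 'joint_efforts': array([ 3.65160973e-03, -5.69396031e+01, -5.00555134e+01,  1.19683018e-04,
        1.51553768e-02,  2.84379769e-05]), 'tool_pos': array([ 221.18768723, -557.12647209,  218.1476899 ]), 'tcp_rot': array([-1.79895631e+02, -8.57876470e-03,  2.16472797e+01]), 'ft_force': array([-0.35993552, -0.78950196,  0.72769971]), 'wrist_torque': array([0.05247081, 0.01329624, 0.0019175 ]), 'finger_gap': 85.34110495955458}
{'fov_y': 47.886296093775194, 'cx': 321.1439428701765, 'cy': 199.6343385808454, 'dist_coeffs': array([-0.01314588,  0.        ,  0.        ,  0.        ,  0.        ]), 'origin': array([ 880.11090996, -648.99578889, 1046.45209402]), 'orientation': array([-143.49794771,   -0.78589992,   32.14616685])}
{'fov_y': 52.73269446461234, 'cx': 319.8933203241506, 'cy': 199.93297641915126, 'dist_coeffs': array([4.57614355e-05, 0.00000000e+00, 0.00000000e+00, 0.00000000e+00,
       0.00000000e+00]), 'origin': array([ 367.13925869,  -22.99328406, 1044.34492047]), 'orientation': array([-173.91507441,    1.66971967,  -89.79140894])}
```

View pics/scene0.png

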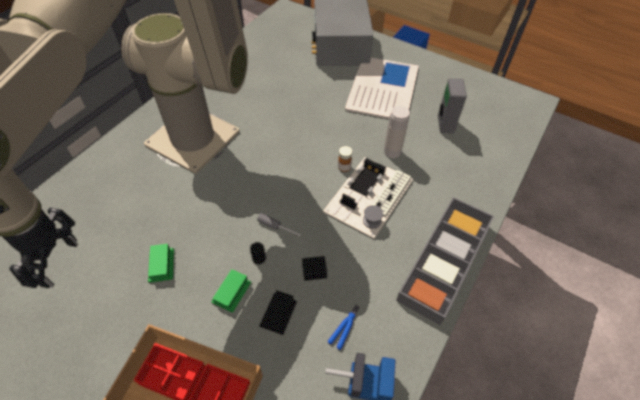

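View pics/top0.png

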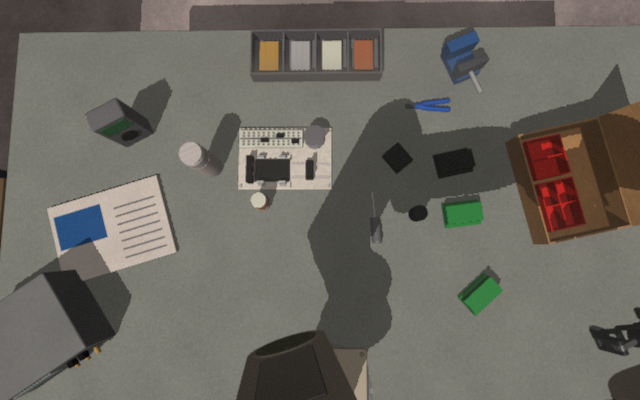

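Both views show the board at top px (285,158). The candidates are the black box at (454,163), the black box at (397,157), the round item at (418,213), and the green boxes at (463,213) and (480,294). The large black box fits the pack, so I'll confirm it in crops and measure.

```bash
cat >> h.py <<'E'
def cloud(n,d):
    c,K,D=cam(n); v,u=np.mgrid[0:400,0:640]
    uv=np.stack([u,v],-1).reshape(-1,1,2).astype(np.float64)
    xy=cv2.undistortPoints(uv,K,D).reshape(400,640,2)
    P=np.dstack([xy*d[...,None],d])
    M=R.from_euler('xyz',c['orientation'],degrees=True).as_matrix()
    W=P@M.T+np.array(c['origin']); W[d<=0]=np.nan
    return W
def ortho(p,W,x0,x1,y0,y1,z,n,s=0.25):
    # image warp of plane height z -> grid: up = +x, left=+y ; s mm/px inverse
    c,K,D=cam(n); M=R.from_euler('xyz',c['orientation'],degrees=True).as_matrix()
    xs=np.arange(x1,x0,-1/s*1.0) if False else np.arange(x1,x0,-s); ys=np.arange(y1,y0,-s)
    X,Y=np.meshgrid(xs,ys,indexing='ij'); Q=np.stack([X,Y,np.full_like(X,z)],-1).reshape(-1,3)
    q=(Q-np.array(c['origin']))@M
    uv,_=cv2.projectPoints(q,np.zeros(3),np.zeros(3),K,D)
    uv=uv.reshape(X.shape+(2,)).astype(np.float32)
    return cv2.remap(p,uv[...,0],uv[...,1],cv2.INTER_CUBIC)
def proj(n,Q):
    c,K,D=cam(n); M=R.from_euler('xyz',c['orientation'],degrees=True).as_matrix()
    q=(np.atleast_2d(Q)-np.array(c['origin']))@M
    return cv2.projectPoints(q,np.zeros(3),np.zeros(3),K,D)[0].reshape(-1,2)
E
python3 - <<'E'
from h import *
z=np.load('pics/top0.npz');p,d=z['p'],z['d']
a=cv2.resize(p[115:240,225:345],None,fx=4.5,fy=4.5,interpolation=3)
b=cv2.resize(p[130:240,375:495],None,fx=4.5,fy=4.5,interpolation=3)
b=cv2.convertScaleAbs(b,alpha=2,beta=20)
cv2.imwrite('pics/ca.png',a);cv2.imwrite('pics/cb.png',b)
W=cloud('top',d)
for n,(u,v) in dict(pack=(454,163),relay=(397,157),cap=(418,213),bench=(300,250),green=(463,213),plate=(250,180),spray=(195,155),flux=(259,201),spool=(315,135),bed=(270,168),end=(250,168),stop=(310,168)).items(): print(n,W[v,u].round(1))
s=np.load('pics/scene0.npz'); Ws=cloud('scene',s['d']); 
for n,(u,v) in dict(pack=(278,312),relay=(315,268),cap=(258,253),bench=(250,200),stop=(348,202)).items(): print('S',n,Ws[v,u].round(1))
E
```

```text
pack [ 568.1 -330.1   36.4]
relay [ 583.6 -187.7   37.4]
cap [ 440.5 -233.1   56.6]
bench [ 3.488e+02  5.860e+01 -1.000e-01]
green [ 442.3 -348.7   34.8]
plate [524.5 183.4  41.7]
spray [559.9 280.1 173.9]
flux [467.6 153.2  76.4]
spool [637.4  19.3  51.8]
bed [559.5 136.9  18.4]
end [556.  184.9  38. ]
stop [552.9  31.3  52.9]
S pack [ 582.8 -341.2   33.1]
S relay [ 593.4 -195.6   31.9]
S cap [ 455.5 -246.7   52.8]
S bench [ 3.083e+02 -9.760e+01 -1.000e-01]
S stop [559.5  28.6  30.6]
```

View pics/ca.png

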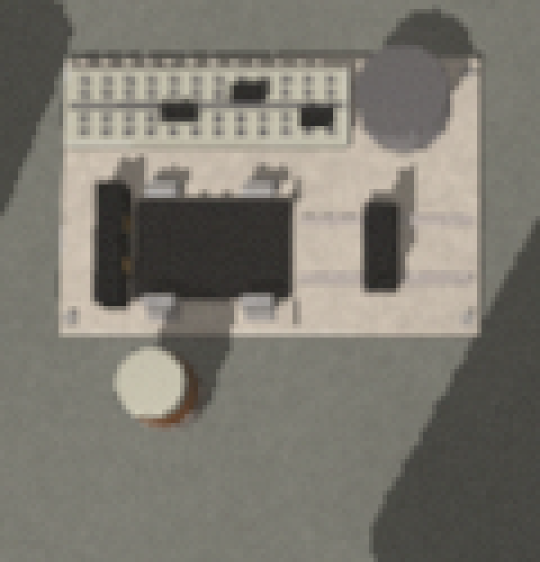

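View pics/cb.png

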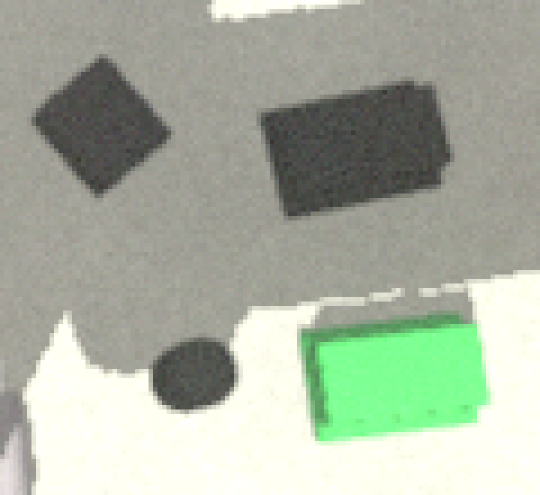

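```bash
cat > fit.py <<'E'
from h import *
def board(tag):
  for n in ('top','scene'):
    z=np.load(f'pics/{n}{tag}.npz');p,d=z['p'],z['d']
    o=ortho(p,None,420,720,-60,260,10,n,0.5) # px .5mm
    g=cv2.cvtColor(o,cv2.COLOR_BGR2HSV)
    m=((g[...,2]>150)&(g[...,1]<70)).astype(np.uint8)
    m=cv2.morphologyEx(m,cv2.MORPH_OPEN,np.ones((9,9)))
    k,l,st,_=cv2.connectedComponentsWithStats(m)
    i=1+np.argmax(st[1:,4]); c=max(cv2.findContours((l==i).astype(np.uint8),0,2)[0],key=cv2.contourArea)
    (cx,cy),(w,h),a=cv2.minAreaRect(c)
    print(n,'centre',720-cy*.5,260-cx*.5,'size',w*.5,h*.5,'ang',a)
    cv2.drawContours(o,[np.intp(cv2.boxPoints(((cx,cy),(w,h),a)))],-1,(0,0,255),1)
    cv2.imwrite(f'pics/ob_{n}{tag}.png',o[:600,:640])
def blob(tag,n,cx,cy,z0,rad=75):
    z=np.load(f'pics/{n}{tag}.npz'); W=cloud(n,z['d'])
    m=(np.hypot(W[...,0]-cx,W[...,1]-cy)<rad)&(W[...,2]>z0-7)&(W[...,2]<z0+9)
    q=W[m]; 
    (a,b),(w,h),t=cv2.minAreaRect(q[:,:2].astype(np.float32)); 
    print(n,(round(a,1),round(b,1)),(round(w,1),round(h,1)),round(t,1),'z',np.median(q[:,2]).round(1), 'mean',q[:,:2].mean(0).round(1))
E
python3 - <<'E'
from fit import *
board(0)
for n in('top','scene'):
  blob(0,n,568,-330,34); blob(0,n,587,-190,34)
E
```

```text
top centre 581.771240234375 101.10171508789062 size 154.0032501220703 244.14524841308594 ang 89.64191436767578
scene centre 546.5 117.75 size 252.0 284.5 ang 90.0
top (575.7, -333.4) (46.0, 90.8) 12.5 z 34.7 mean [ 575.  -333.5]
top (586.8, -189.6) (60.1, 50.7) 39.4 z 34.8 mean [ 585.7 -188.7]
scene (577.3, -334.6) (46.5, 90.9) 12.8 z 33.1 mean [ 578.2 -336.2]
scene (587.7, -189.6) (59.9, 52.1) 39.7 z 33.0 mean [ 588.6 -190.7]
```

View orthos.

View pics/ob_top0.png

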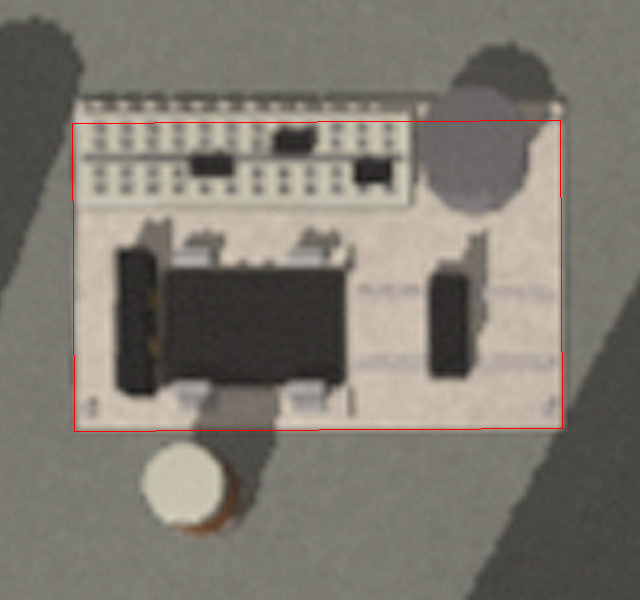

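View pics/ob_scene0.png

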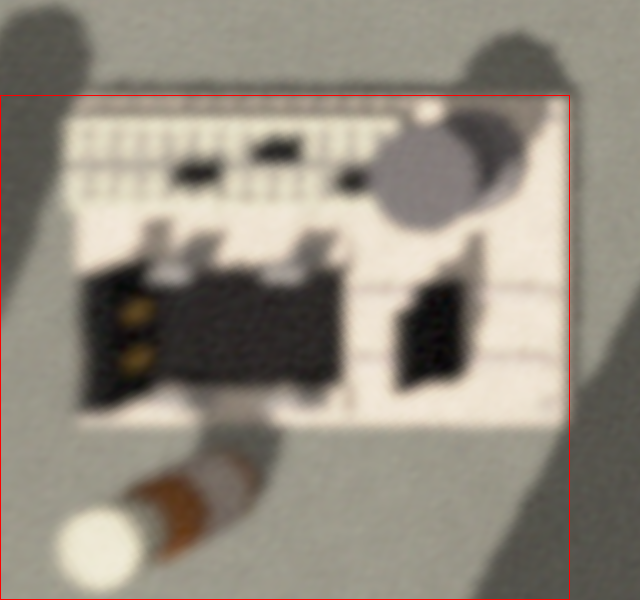

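```bash
python3 - <<'E'
from fit import *
blob(0,'top',553,31,50.5,35); blob(0,'scene',556,29,50.5,35)
# foot/tab: view orthos at z=50.5 and 24.5
z=np.load('pics/top0.npz')
o=[ortho(z['p'],None,510,610,-10,100,h,'top',0.3) for h in (50.5,24.5)]
cv2.imwrite('pics/stop0.png',cv2.convertScaleAbs(np.hstack(o),alpha=1.8))
W=cloud('top',z['d']); W2=cloud('scene',np.load('pics/scene0.npz')['d'])
for n,w,q in (('top',W,z['p']),):
  m=(abs(w[...,0]-555)<15)&(w[...,1]>-10)&(w[...,1]<95)
  v,u=np.nonzero(m)
  i=np.argsort(u)
  for uu in sorted(set(u)): print(uu,w[v[u==uu],uu,1].mean().round(1),np.median(w[v[u==uu],uu,2]).round(1),q[v[u==uu],uu].mean().round(),end=' | ')
# spool, flux, spray locations
for n,x,y,h in(('spool',640,25,50),('flux',467,153,75),('spray',560,280,170),('cap',445,-238,57)):
  print(n); blob(0,'top',x,y,h,45)
E
```

```text
top (556.2, 32.7) (7.9, 39.7) 89.8 z 51.6 mean [556.3  32.6]
scene (557.6, 31.9) (11.4, 39.9) 89.9 z 48.9 mean [558.2  31.4]
286 95.0 19.7 52.0 | 287 92.8 17.2 48.0 | 288 90.1 17.3 49.0 | 289 88.2 11.7 76.0 | 290 85.7 9.3 158.0 | 291 83.0 10.8 187.0 | 292 80.6 10.2 187.0 | 293 77.7 10.9 186.0 | 294 75.1 11.6 184.0 | 295 72.6 11.3 184.0 | 296 70.0 11.7 186.0 | 297 67.3 11.3 185.0 | 298 64.7 13.2 186.0 | 299 62.2 10.2 186.0 | 300 59.5 12.5 187.0 | 301 56.9 13.3 187.0 | 302 54.3 11.7 188.0 | 303 51.8 10.6 187.0 | 304 49.2 10.9 188.0 | 305 45.6 25.4 134.0 | 306 43.0 25.3 57.0 | 307 40.5 25.5 46.0 | 308 36.4 51.1 46.0 | 309 33.8 51.9 46.0 | 310 31.3 51.7 46.0 | 311 28.9 51.6 46.0 | 312 27.6 26.8 43.0 | 313 25.7 11.0 72.0 | 314 23.1 11.4 101.0 | 315 20.5 10.6 130.0 | 316 17.9 11.0 152.0 | 317 15.3 11.1 175.0 | 318 12.7 12.0 183.0 | 319 10.1 11.1 184.0 | 320 7.5 11.6 183.0 | 321 4.9 11.6 184.0 | 322 2.3 11.9 184.0 | 323 -0.3 11.5 182.0 | 324 -2.9 11.8 181.0 | 325 -5.5 13.3 183.0 | 326 -8.0 11.2 184.0 | spool
top (639.0, 22.9) (51.0, 52.6) 33.0 z 51.2 mean [639.2  22.8]
flux
top (472.3, 156.8) (37.1, 36.0) 47.2 z 76.5 mean [472.  156.7]
spray
top (567.0, 293.8) (50.8, 51.1) 85.8 z 171.3 mean [566.3 293. ]
cap
top (443.0, -235.0) (36.0, 34.5) 89.3 z 57.4 mean [ 442.9 -235.3]
```

View pics/stop0.png

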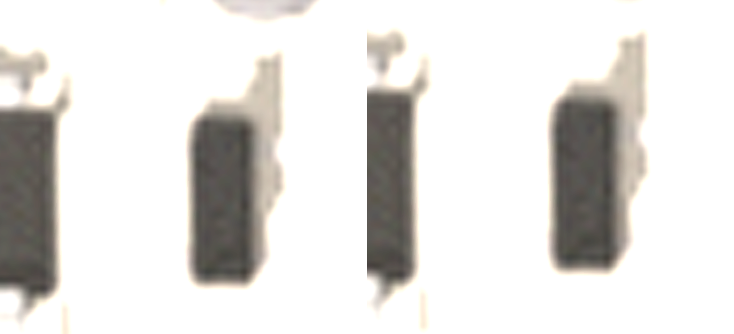

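```bash
cat >> h.py <<'E'
def to(x,y,z,yaw,s=None):
    s=s or sense(); r=R.from_euler('xyz',s['tcp_rot'],degrees=True); t=R.from_euler('xyz',[180,0,yaw],degrees=True)
    print('rotvec',(r.inv()*t).as_rotvec(degrees=True).round(2),'shift m',(r.inv().apply(np.array([x,y,z])-s['tool_pos'])/1000).round(4))
E
python3 - <<'E'
import bench; print([k for k in dir(bench) if not k.startswith('_')], getattr(bench,'nose_length',None))
from h import *
to(556,0,150,90); to(556,0,60,90)
E
```

```text
['PlanningError', 'camera_info', 'hand_in', 'nose_length', 'sense', 'snapshot'] 17.0
rotvec [-8.000e-02 -6.000e-02 -6.835e+01] shift m [ 0.5167 -0.3943  0.069 ]
rotvec [-8.000e-02 -6.000e-02 -6.835e+01] shift m [ 0.5167 -0.3941  0.159 ]
```

>>> jog_arm --plan '[[[0,0,-10],[0.0517,-0.0394,0.007],-1],[[0,0,-20],[0.103,-0.079,0.014],-1],[[0,0,-30],[0.155,-0.118,0.02],-1],[[0,0,-40],[0.207,-0.158,0.03],-1],[[0,0,-48],[0.258,-0.197,0.035],-1],[[0,0,-55],[0.31,-0.237,0.04],-1],[[0,0,-60],[0.362,-0.276,0.05],-1],[[0,0,-64],[0.413,-0.315,0.055],-1],[[0,0,-67],[0.465,-0.355,0.06],-1],[[0,0,-68.4],[0.517,-0.394,0.069],-1],[[0,0,-68.4],[0.517,-0.394,0.069],-1],[[0,0,-68.4],[0.517,-0.394,0.069],-1]]' --force 30

```text
time: 1.6
tool_pos: [556.5, 1.3, 149.1]
tcp_rot: [-179.9, -0.0, 90.2]
ft_force: [0.3, -0.1, -0.0]
finger_gap: -0.0
```

```bash
python3 - <<'E'
from h import *
s=sense();print(s['time'],s['tool_pos'],s['tcp_rot'],s['ft_force'])
to(556,0,47,90)
E
```

```text
1.6 [556.49335691   1.26669473 149.11389934] [-1.79899101e+02 -2.50752971e-02  9.02323472e+01] [ 0.28142899 -0.10819025 -0.02124485]
rotvec [-0.1  -0.02  0.23] shift m [-0.0013 -0.0003  0.1021]
```

>>> jog_arm --plan '[[[0,0,0.2],[-0.001,0,0.04],-1],[[0,0,0.2],[-0.001,0,0.08],-1],[[0,0,0.2],[-0.001,0,0.1],-1],[[0,0,0.2],[0.003,0,0.102],-1],[[0,0,0.2],[0.007,0,0.102],-1],[[0,0,0.2],[0.01,0,0.102],-1],[[0,0,0.2],[0.01,0,0.102],-1]]'

```text
time: 2.48
tool_pos: [557.5, 9.5, 49.5]
tcp_rot: [179.9, 0.0, 89.9]
ft_force: [0.0, -0.2, 0.7]
finger_gap: -0.1
```

>>> jog_arm --plan '[[[0,0,0],[0.002,0,0],-1],[[0,0,0],[0.004,0,0],-1],[[0,0,0],[0.006,0,0],-1],[[0,0,0],[0.006,0,0],-1]]'

```text
time: 2.98
tool_pos: [556.5, 15.4, 48.1]
tcp_rot: [-180.0, -0.0, 89.9]
ft_force: [-1.2, -0.4, 0.5]
finger_gap: -0.1
```

>>> jog_arm --plan '[[[0,0,0],[0.004,0,0],-1],[[0,0,0],[0.008,0,0],-1],[[0,0,0],[0.012,0,0],-1],[[0,0,0],[0.016,0,0],-1],[[0,0,0],[0.02,0,0],-1],[[0,0,0],[0.024,0,0],-1],[[0,0,0],[0.027,0,0],-1],[[0,0,0],[0.03,0,0],-1],[[0,0,0],[0.03,0,0],-1]]'

```text
time: 4.1
tool_pos: [556.6, 45.5, 48.2]
tcp_rot: [-180.0, -0.0, 89.9]
ft_force: [0.1, 0.2, 0.2]
finger_gap: -0.0
```

```bash
cat > shot.py <<'E'
from fit import *
import sys
t=sys.argv[1]
for n in('top','scene'):
    p,d=snapshot(n); np.savez(f'pics/{n}{t}.npz',p=p,d=d); cv2.imwrite(f'pics/{n}{t}.png',p)
E
python3 shot.py 1; python3 - <<'E'
from fit import *
s=sense();print(s['time'],s['tool_pos'],s['ft_force'])
z=np.load('pics/top1.npz')
a=cv2.resize(z['p'][120:210,230:345],None,fx=6,fy=6,interpolation=3);cv2.imwrite('pics/c1.png',cv2.convertScaleAbs(a,alpha=1.4))
z=np.load('pics/scene1.npz')
a=cv2.resize(z['p'][150:245,315:420],None,fx=6,fy=6,interpolation=3);cv2.imwrite('pics/c1s.png',cv2.convertScaleAbs(a,alpha=1.4))
E
```

```text
4.2 [556.63920681  45.19443287  48.20962386] [-0.46834345 -0.59093193 -0.18134894]
```

View pics/c1.png

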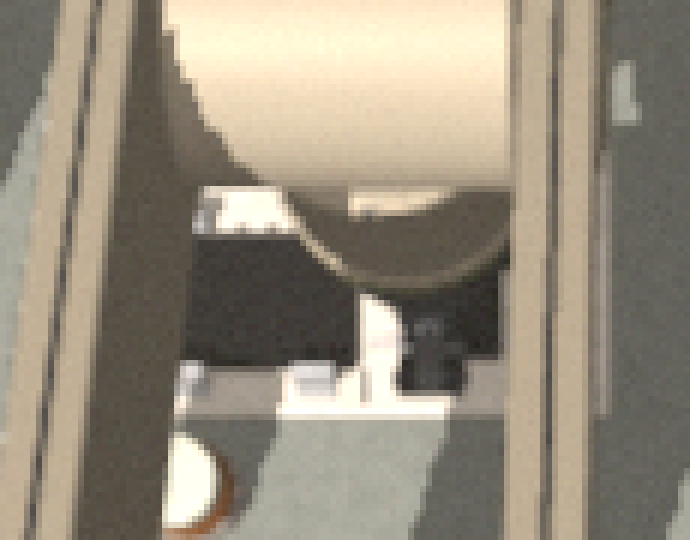

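View pics/c1s.png

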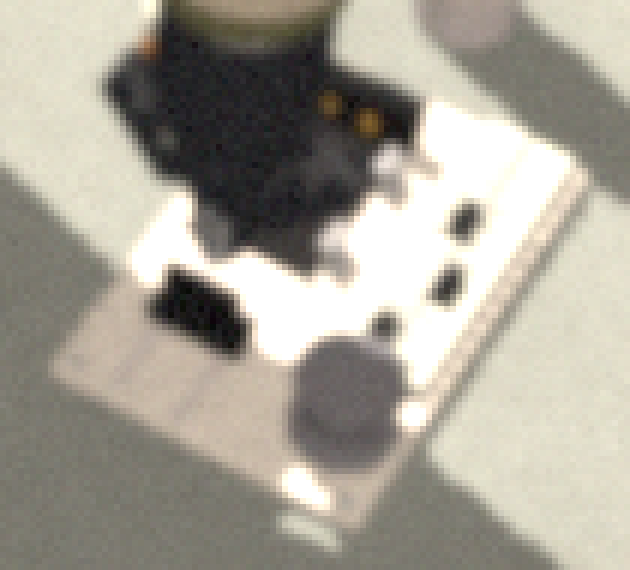

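```bash
python3 - <<'E'
from fit import *
z=np.load('pics/scene1.npz');W=cloud('scene',z['d'])
for (a,b) in ((215,225),(215,240),(290,250),(200,310),(170,290),(240,330),(250,150)):
  u,v=315+a//6,150+b//6; print((u,v),W[v,u].round(1))
blob(1,'scene',556,29,50.5,35)
z=np.load('pics/top1.npz');W=cloud('top',z['d'])
for (a,b) in ((425,340),(410,370),(450,375),(490,340),(440,310),(465,330)):
  u,v=230+a//6,120+b//6; print((u,v),W[v,u].round(1))
E
```

```text
(350, 187) [nan nan nan]
(350, 190) [557.6  37.4  74.7]
(363, 191) [571.3  96.7  15. ]
(348, 201) [559.2  28.6  35.2]
(343, 198) [542.2  29.9  35.4]
(355, 205) [579.2  34.6  24. ]
(356, 175) [574.1  28.5 158.6]
scene (558.4, 30.8) (11.9, 39.7) 88.0 z 48.9 mean [557.9  31.1]
(300, 176) [514.4  47.4 162.5]
(298, 181) [504.7  52.5 152.7]
(305, 182) [502.1  36.7 155. ]
(311, 176) [536.5  29.8  30.2]
(303, 171) [521.   38.9 188.5]
(307, 175) [523.1  34.2 124.6]
```

```bash
python3 - <<'E'
from fit import *
z=np.load('pics/scene1.npz');W=cloud('scene',z['d'])
for u in (346,350,354):
  print(u,[(v,W[v,u].round(0).tolist()) for v in range(184,206)])
E
```

```text
346 [(184, [515.0, 97.0, 9.0]), (185, [517.0, 92.0, 11.0]), (186, [518.0, 91.0, 8.0]), (187, [520.0, 88.0, 8.0]), (188, [523.0, 83.0, 11.0]), (189, [525.0, 80.0, 10.0]), (190, [527.0, 75.0, 13.0]), (191, [528.0, 73.0, 10.0]), (192, [530.0, 71.0, 10.0]), (193, [533.0, 65.0, 14.0]), (194, [547.0, 37.0, 49.0]), (195, [548.0, 35.0, 47.0]), (196, [549.0, 33.0, 46.0]), (197, [552.0, 28.0, 49.0]), (198, [552.0, 29.0, 44.0]), (199, [552.0, 29.0, 39.0]), (200, [553.0, 27.0, 37.0]), (201, [554.0, 27.0, 32.0]), (202, [553.0, 30.0, 25.0]), (203, [555.0, 27.0, 25.0]), (204, [555.0, 26.0, 21.0]), (205, [nan, nan, nan])]
350 [(184, [556.0, 38.0, 99.0]), (185, [557.0, 36.0, 98.0]), (186, [558.0, 34.0, 96.0]), (187, [nan, nan, nan]), (188, [558.0, 34.0, 88.0]), (189, [558.0, 36.0, 81.0]), (190, [558.0, 37.0, 75.0]), (191, [558.0, 38.0, 69.0]), (192, [559.0, 36.0, 68.0]), (193, [559.0, 36.0, 64.0]), (194, [544.0, 69.0, 11.0]), (195, [546.0, 66.0, 11.0]), (196, [560.0, 37.0, 50.0]), (197, [563.0, 31.0, 54.0]), (198, [564.0, 28.0, 53.0]), (199, [565.0, 28.0, 49.0]), (200, [564.0, 30.0, 42.0]), (201, [566.0, 27.0, 41.0]), (202, [565.0, 29.0, 35.0]), (203, [566.0, 28.0, 32.0]), (204, [566.0, 28.0, 27.0]), (205, [567.0, 28.0, 23.0])]
354 [(184, [568.0, 36.0, 109.0]), (185, [569.0, 35.0, 107.0]), (186, [569.0, 36.0, 101.0]), (187, [568.0, 39.0, 94.0]), (188, [567.0, 42.0, 85.0]), (189, [567.0, 42.0, 81.0]), (190, [567.0, 43.0, 76.0]), (191, [569.0, 39.0, 77.0]), (192, [569.0, 40.0, 71.0]), (193, [569.0, 40.0, 67.0]), (194, [553.0, 78.0, 8.0]), (195, [555.0, 73.0, 10.0]), (196, [557.0, 69.0, 12.0]), (197, [557.0, 70.0, 6.0]), (198, [574.0, 33.0, 55.0]), (199, [575.0, 33.0, 51.0]), (200, [576.0, 32.0, 48.0]), (201, [577.0, 28.0, 49.0]), (202, [577.0, 30.0, 43.0]), (203, [577.0, 32.0, 35.0]), (204, [576.0, 33.0, 28.0]), (205, [578.0, 30.0, 28.0])]
```

View pics/scene1.png

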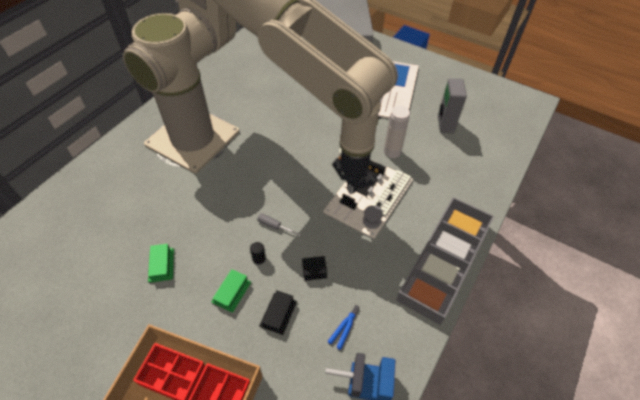

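The stop hasn't moved: it is still at y≈31, with the finger behind it at scene px (350,193). The fingertip passed over the tab, so it sits higher than I assumed. I'll raise, back off, and measure the fingertip.

>>> jog_arm --plan '[[[0,0,0],[0,0,-0.03],-1],[[0,0,0],[-0.06,0,-0.04],-1],[[0,0,0],[-0.11,0,-0.04],-1],[[0,0,0],[-0.11,0,-0.04],-1],[[0,0,0],[-0.11,0,-0.04],-1]]'

```text
time: 4.82
tool_pos: [556.1, -64.6, 88.0]
tcp_rot: [-180.0, -0.0, 89.8]
ft_force: [0.1, -0.5, 0.6]
finger_gap: -0.1
```

```bash
python3 shot.py 2; python3 - <<'E'
from fit import *
s=sense();print(s['time'],s['tool_pos'],s['tcp_rot'],s['joint_pos'])
z=np.load('pics/scene2.npz');W=cloud('scene',z['d'])
T=s['tool_pos']
print(proj('scene',[T,T-[0,0,17],T+[0,0,17]]))
a,b=proj('scene',T)[0].astype(int)
c=z['p'][b-40:b+40,a-50:a+50]; cv2.imwrite('pics/c2.png',cv2.convertScaleAbs(cv2.resize(c,None,fx=7,fy=7,interpolation=3),alpha=1.8)); print(a-50,b-40)
for u in (a-5,a,a+5): print(u,[(v,W[v,u].round(0).tolist()) for v in range(b-22,b+16,2)])
E
```

```text
4.925 [556.16040157 -63.72194232  87.9231581 ] [-1.79969904e+02 -2.66175806e-02  8.98963077e+01] [-1.17973338e+01  7.15052670e+00  9.97149798e+01  2.08588644e-02
  7.31693605e+01 -1.16996942e+01]
[[330.3881816  212.56540383]
 [330.19237365 216.2694054 ]
 [330.58860987 208.77365507]]
280 172
325 [(190, [549.0, -83.0, 200.0]), (192, [547.0, -80.0, 187.0]), (194, [547.0, -79.0, 177.0]), (196, [547.0, -79.0, 170.0]), (198, [544.0, -73.0, 153.0]), (200, [545.0, -75.0, 147.0]), (202, [494.0, 12.0, 1.0]), (204, [496.0, 10.0, -4.0]), (206, [499.0, 5.0, -6.0]), (208, [509.0, -10.0, 9.0]), (210, [512.0, -17.0, 10.0]), (212, [515.0, -21.0, 8.0]), (214, [516.0, -23.0, 0.0]), (216, [520.0, -29.0, 2.0]), (218, [524.0, -35.0, 1.0]), (220, [527.0, -41.0, 1.0]), (222, [531.0, -46.0, 0.0]), (224, [535.0, -52.0, 2.0]), (226, [537.0, -55.0, -3.0])]
330 [(190, [571.0, -97.0, 230.0]), (192, [556.0, -72.0, 184.0]), (194, [558.0, -73.0, 179.0]), (196, [550.0, -58.0, 149.0]), (198, [552.0, -63.0, 148.0]), (200, [555.0, -68.0, 147.0]), (202, [556.0, -69.0, 140.0]), (204, [558.0, -72.0, 137.0]), (206, [559.0, 
[... 168 characters left out ...]
 [534.0, -25.0, -3.0]), (220, [538.0, -30.0, -3.0]), (222, [542.0, -37.0, -1.0]), (224, [546.0, -44.0, 1.0]), (226, [549.0, -50.0, 1.0])]
335 [(190, [581.0, -92.0, 232.0]), (192, [575.0, -80.0, 207.0]), (194, [576.0, -82.0, 202.0]), (196, [576.0, -80.0, 192.0]), (198, [575.0, -79.0, 183.0]), (200, [574.0, -76.0, 169.0]), (202, [573.0, -75.0, 159.0]), (204, [573.0, -72.0, 148.0]), (206, [571.0, -69.0, 135.0]), (208, [572.0, -69.0, 126.0]), (210, [571.0, -68.0, 116.0]), (212, [540.0, -9.0, 12.0]), (214, [544.0, -14.0, 11.0]), (216, [547.0, -19.0, 10.0]), (218, [548.0, -20.0, 2.0]), (220, [551.0, -25.0, 1.0]), (222, [554.0, -31.0, 1.0]), (224, [556.0, -34.0, -3.0]), (226, [561.0, -41.0, -1.0])]
```

View pics/c2.png

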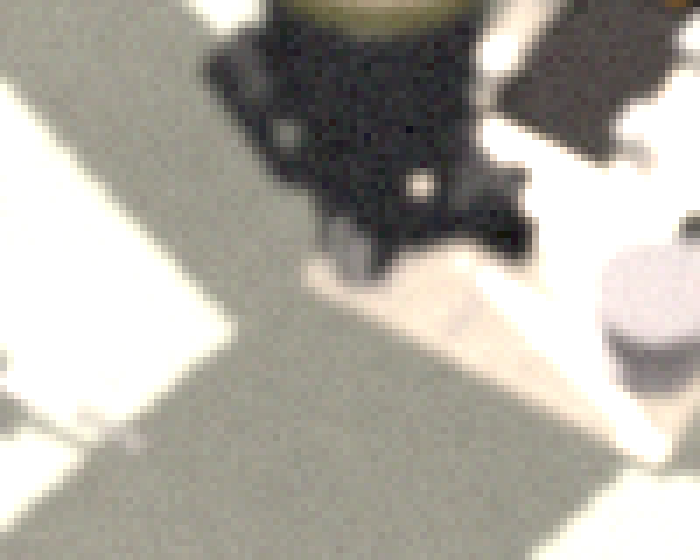

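```bash
python3 - <<'E'
from fit import *
z=np.load('pics/scene2.npz');W=cloud('scene',z['d'])
for u in (326,328,330,332,334,338,342,346,349,352,354): print(u,[(v,W[v,u].round(0).tolist()) for v in range(196,214,2)])
z=np.load('pics/top2.npz');cv2.imwrite('pics/c2t.png',cv2.convertScaleAbs(cv2.resize(z['p'][100:220,280:420],None,fx=5,fy=5,interpolation=3),alpha=1.6))
E
```

```text
326 [(196, [551.0, -80.0, 174.0]), (198, [548.0, -76.0, 159.0]), (200, [547.0, -73.0, 147.0]), (202, [549.0, -77.0, 144.0]), (204, [545.0, -69.0, 124.0]), (206, [546.0, -71.0, 118.0]), (208, [545.0, -68.0, 105.0]), (210, [515.0, -16.0, 11.0]), (212, [518.0, -20.0, 9.0])]
328 [(196, [554.0, -76.0, 171.0]), (198, [554.0, -75.0, 163.0]), (200, [554.0, -75.0, 154.0]), (202, [554.0, -75.0, 146.0]), (204, [553.0, -72.0, 133.0]), (206, [553.0, -71.0, 124.0]), (208, [554.0, -74.0, 118.0]), (210, [554.0, -73.0, 109.0]), (212, [522.0, -16.0, 6.0])]
330 [(196, [550.0, -58.0, 149.0]), (198, [552.0, -63.0, 148.0]), (200, [555.0, -68.0, 147.0]), (202, [556.0, -69.0, 140.0]), (204, [558.0, -72.0, 137.0]), (206, [559.0, -73.0, 130.0]), (208, [560.0, -75.0, 124.0]), (210, [561.0, -75.0, 116.0]), (212, [560.0, -74.0, 106.0])]
332 [(196, [567.0, -80.0, 185.0]), (198, [567.0, -80.0, 177.0]), (200, [567.0, -79.0, 168.0]), (202, [565.0, -74.0, 152.0]), (204, [565.0, -74.0, 144.0]), (206, [565.0, -72.0, 134.0]), (208, [564.0, -70.0, 122.0]), (210, [564.0, -70.0, 113.0]), (212, [564.0, -70.0, 104.0])]
334 [
[... 1158 characters left out ...]
]), (202, [611.0, -76.0, 189.0]), (204, [611.0, -74.0, 179.0]), (206, [564.0, 28.0, 15.0]), (208, [566.0, 26.0, 10.0]), (210, [570.0, 18.0, 12.0]), (212, [574.0, 12.0, 13.0])]
352 [(196, [610.0, -60.0, 194.0]), (198, [613.0, -64.0, 193.0]), (200, [616.0, -69.0, 192.0]), (202, [618.0, -72.0, 189.0]), (204, [572.0, 29.0, 31.0]), (206, [574.0, 26.0, 26.0]), (208, [575.0, 27.0, 15.0]), (210, [577.0, 23.0, 12.0]), (212, [580.0, 19.0, 9.0])]
354 [(196, [614.0, -57.0, 194.0]), (198, [617.0, -62.0, 193.0]), (200, [619.0, -65.0, 190.0]), (202, [578.0, 28.0, 45.0]), (204, [576.0, 33.0, 28.0]), (206, [578.0, 31.0, 23.0]), (208, [581.0, 27.0, 19.0]), (210, [581.0, 28.0, 9.0]), (212, [584.0, 22.0, 9.0])]
```

View pics/c2t.png

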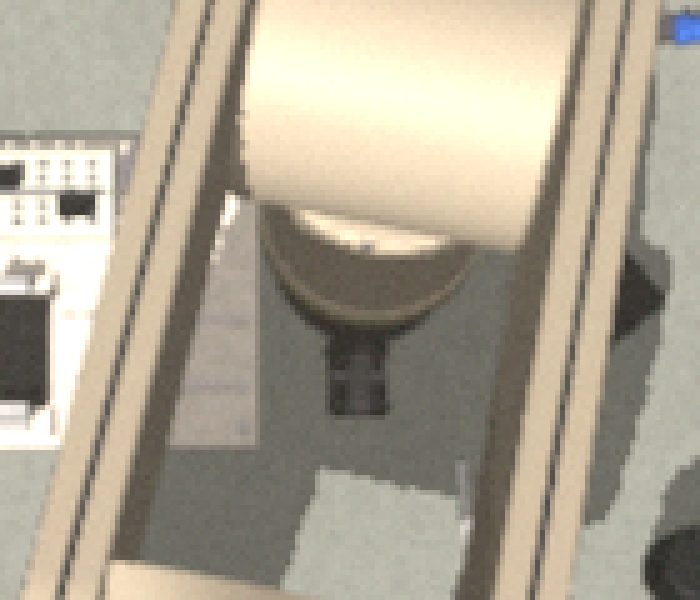

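In scene px (331,212) the closed fingertips are at about z=102 while TCP z=88. That puts the tips about 14 mm above the reported TCP, although nose_length says 17 mm below. Passing over the tab without any force agrees with this. I'll descend carefully with force checks.

>>> jog_arm --plan '[[[0,0,0],[0.03,0,0.02],-1],[[0,0,0],[0.062,0,0.036],-1],[[0,0,0],[0.062,0,0.044],-1],[[0,0,0],[0.062,0,0.05],-1],[[0,0,0],[0.062,0,0.056],-1],[[0,0,0],[0.062,0,0.056],-1]]'

```text
time: 5.68
tool_pos: [556.3, -3.3, 31.9]
tcp_rot: [-180.0, 0.0, 89.8]
ft_force: [0.1, 0.1, 0.4]
finger_gap: -0.3
```

>>> jog_arm --plan '[[[0,0,0],[0,0,0.004],-1],[[0,0,0],[0,0,0.008],-1],[[0,0,0],[0,0,0.012],-1],[[0,0,0],[0,0,0.012],-1]]'

```text
time: 6.18
tool_pos: [556.1, -2.7, 19.7]
tcp_rot: [-179.9, -0.0, 89.8]
ft_force: [0.0, -0.0, 0.2]
finger_gap: -0.0
```

```bash
python3 shot.py 3; python3 - <<'E'
from fit import *
s=sense();print(s['time'],s['tool_pos'],s['ft_force'])
z=np.load('pics/scene3.npz');W=cloud('scene',z['d'])
T=s['tool_pos']; a,b=map(int,proj('scene',T+[0,0,14])[0]);print(a,b)
c=z['p'][b-35:b+35,a-40:a+40]; cv2.imwrite('pics/c3.png',cv2.convertScaleAbs(cv2.resize(c,None,fx=8,fy=8,interpolation=3),alpha=1.8))
for u in (a-2,a,a+2): print(u,[(v,W[v,u].round(0).tolist()) for v in range(b-6,b+12)])
E
```

```text
6.275 [556.46542132  -2.74704361  20.15202001] [-0.31307379  0.24882592 -0.62051299]
341 208
339 [(202, [553.0, -14.0, 74.0]), (203, [553.0, -13.0, 70.0]), (204, [553.0, -12.0, 63.0]), (205, [552.0, -11.0, 57.0]), (206, [553.0, -12.0, 54.0]), (207, [553.0, -11.0, 49.0]), (208, [554.0, -13.0, 46.0]), (209, [553.0, -11.0, 39.0]), (210, [554.0, -12.0, 36.0]), (211, [548.0, 1.0, 11.0]), (212, [548.0, 0.0, 7.0]), (213, [551.0, -4.0, 10.0]), (214, [554.0, -9.0, 13.0]), (215, [554.0, -9.0, 9.0]), (216, [555.0, -11.0, 7.0]), (217, [558.0, -17.0, 11.0]), (218, [558.0, -16.0, 5.0]), (219, [561.0, -22.0, 10.0])]
341 [(202, [nan, nan, nan]), (203, [556.0, -7.0, 64.0]), (204, [557.0, -9.0, 62.0]), (205, [559.0, -12.0, 63.0]), (206, [559.0, -12.0, 59.0]), (207, [560.0, -13.0, 55.0]), (208, [559.0, -11.0, 48.0]), (209, [559.0, -10.0, 42.0]), (210, [561.0, -14.0, 43.0]), (211, [561.0, -13.0, 38.0]), (212, [554.0, 1.0, 10.0]), (213, [554.0, 1.0, 6.0]), (214, [558.0, -5.0, 11.0]), (215, [559.0, -6.0, 9.0]), (216, [560.0, -9.0, 9.0]), (217, [563.0, -14.0, 12.0]), (218, [564.0, -15.0, 8.0]), (219, [565.0, -17.0, 8.0])]
343 [(202, [565.0, -15.0, 85.0]), (203, [565.0, -13.0, 78.0]), (204, [567.0, -17.0, 80.0]), (205, [564.0, -11.0, 66.0]), (206, [564.0, -10.0, 60.0]), (207, [565.0, -11.0, 57.0]), (208, [565.0, -11.0, 54.0]), (209, [564.0, -8.0, 43.0]), (210, [564.0, -7.0, 37.0]), (211, [563.0, -5.0, 31.0]), (212, [558.0, 5.0, 9.0]), (213, [560.0, 2.0, 9.0]), (214, [562.0, -1.0, 9.0]), (215, [563.0, -3.0, 8.0]), (216, [564.0, -5.0, 6.0]), (217, [567.0, -9.0, 9.0]), (218, [569.0, -13.0, 10.0]), (219, [571.0, -16.0, 10.0])]
```

View pics/c3.png

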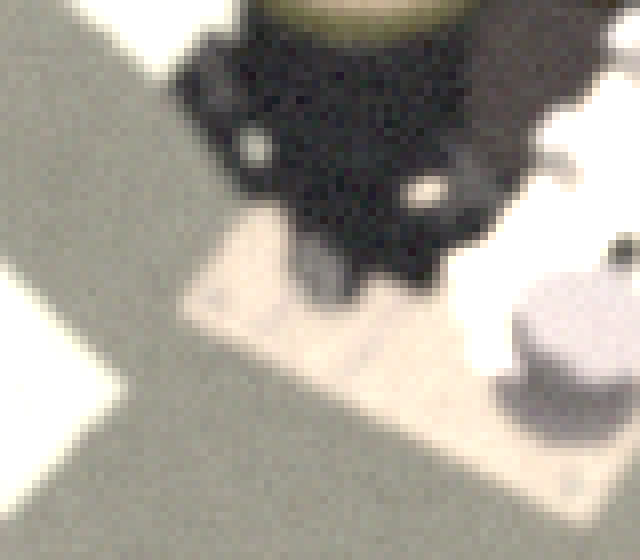

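Fingertips are clear of the plate at z≈35 (scene px (341,211)), level with the tab. Pushing now, in two calls.

>>> jog_arm --plan '[[[0,0,0],[0.006,0,0],-1],[[0,0,0],[0.012,0,0],-1],[[0,0,0],[0.016,0,0],-1],[[0,0,0],[0.019,0,0],-1],[[0,0,0],[0.022,0,0],-1],[[0,0,0],[0.025,0,0],-1]]'

```text
time: 7.02
tool_pos: [556.6, 21.4, 20.3]
tcp_rot: [-180.0, 0.1, 89.8]
ft_force: [-0.8, -5.5, 0.3]
finger_gap: 0.0
```

>>> jog_arm --plan '[[[0,0,0],[0.004,0,0],-1],[[0,0,0],[0.008,0,0],-1],[[0,0,0],[0.012,0,0],-1],[[0,0,0],[0.016,0,0],-1],[[0,0,0],[0.02,0,0],-1],[[0,0,0],[0.022,0,0],-1],[[0,0,0],[0.024,0,0],-1],[[0,0,0],[0.024,0,0],-1]]'

```text
time: 8.02
tool_pos: [556.6, 45.7, 20.3]
tcp_rot: [-180.0, 0.1, 89.8]
ft_force: [-0.7, -4.6, 1.5]
finger_gap: -0.1
```

```bash
python3 shot.py 4; python3 - <<'E'
from fit import *
s=sense();print(s['time'],s['tool_pos'],s['ft_force'])
z=np.load('pics/top4.npz')
a=cv2.resize(z['p'][150:210,250:345],None,fx=8,fy=8,interpolation=3);cv2.imwrite('pics/c4.png',cv2.convertScaleAbs(a,alpha=1.4))
z=np.load('pics/scene4.npz')
a=cv2.resize(z['p'][160:240,315:405],None,fx=7,fy=7,interpolation=3);cv2.imwrite('pics/c4s.png',cv2.convertScaleAbs(a,alpha=1.8))
E
```

```text
8.125 [556.65694682  45.68115895  20.27633934] [ 0.05385873 -5.42819179  1.57001899]
```

View pics/c4.png

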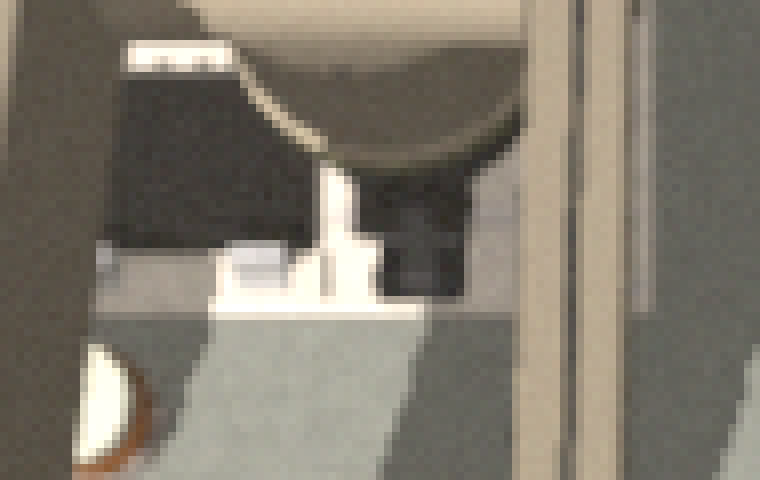

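View pics/c4s.png

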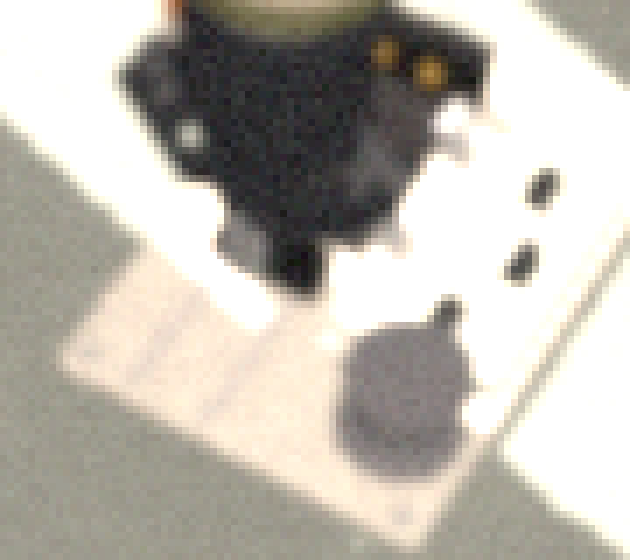

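```bash
cat > edge.py <<'E'
from fit import *
import sys
z=np.load(f'pics/top{sys.argv[1]}.npz');g=z['p'].astype(float).sum(2)/3
# edge profile rows
for v in range(172,180): print(v,g[v,288:300].round().astype(int))
for v in range(181,187): print(v,g[v,286:298].round().astype(int))
# u for stop edge y candidates at z=24.5 (x=545) and mark at z=10 (x=520)
for y in (70,75,80,85,90): print(y,'edge u',proj('top',[545,y,24.5])[0].round(2),'foot bottom',proj('top',[545,y,10.5])[0].round(2),'mark u',proj('top',[520,y,10])[0].round(2))
E
python3 edge.py 4
```

```text
172 [ 44  73 158 187 175 123  63  41  42  40  38  34]
173 [ 45  72 156 190 193 160  91  40  38  36  30  31]
174 [ 42  76 158 189 190 168 100  42  39  32  36  39]
175 [ 43  74 156 186 183 162  98  40  40  35  30  36]
176 [ 42  74 156 181 178 155  94  38  37  37  37  38]
177 [ 45  72 150 174 173 152  96  39  39  38  37  39]
178 [ 43  72 150 179 181 149  85  43  40  37  38  40]
179 [ 38  73 153 186 191 173 133 100  82  69  53  52]
181 [ 72  96 115 152 151 172 187 188 187 189 190 127]
182 [ 93 143 165 180 133 157 187 187 189 191 178 110]
183 [142 174 183 185 134 157 189 190 188 190 155  88]
184 [167 184 182 186 134 154 187 189 190 187 135  64]
185 [167 185 182 185 131 151 184 187 189 187 139  66]
186 [179 186 184 183 137 154 184 187 187 189 157  89]
70 edge u [295.5 173.1] foot bottom [295.98 174.02] mark u [295.9  183.57]
75 edge u [293.55 173.1 ] foot bottom [294.06 174.03] mark u [293.98 183.57]
80 edge u [291.61 173.1 ] foot bottom [292.14 174.03] mark u [292.06 183.57]
85 edge u [289.67 173.11] foot bottom [290.22 174.03] mark u [290.13 183.58]
90 edge u [287.72 173.11] foot bottom [288.31 174.04] mark u [288.21 183.58]
```

The edge is 9–10 mm short of the mark (edge u=293.67 gives y≈74.7, mark u=290.4 gives y≈84.4). I'll push 7.5 mm and look again.

>>> jog_arm --plan '[[[0,0,0],[0.003,0,0],-1],[[0,0,0],[0.005,0,0],-1],[[0,0,0],[0.0065,0,0],-1],[[0,0,0],[0.0075,0,0],-1],[[0,0,0],[0.0075,0,0],-1]]'

```text
time: 8.75
tool_pos: [556.7, 53.3, 20.3]
tcp_rot: [-180.0, 0.0, 89.8]
ft_force: [-1.0, -5.0, 1.3]
finger_gap: -0.2
```

```bash
python3 shot.py 5; python3 edge.py 5; python3 -c "
from h import *
s=sense();print(s['time'],s['tool_pos'],s['ft_force'])"
```

```text
172 [44 66 81 63 40 44 44 39 40 42 39 39]
173 [ 43  76 116  91  40  40  40  39  38  36  39  38]
174 [ 43  76 127  98  41  41  42  43  37  36  36  34]
175 [ 45  70 127  99  44  38  46  42  41  42  44  44]
176 [ 46  73 125  97  41  43  41  45  43  48  49  47]
177 [ 41  69 123  97  40  42  42  43  42  48  50  54]
178 [ 40  74 122  96  39  38  39  40  45  50  51  54]
179 [ 44  75 141 138  98  71  81  89  78  59  48  52]
181 [ 70  98 112 153 153 173 189 164  99  44  48  48]
182 [ 94 145 166 180 136 157 189 154  87  33  40  47]
183 [145 175 184 186 134 157 189 139  66  41  46  49]
184 [167 185 182 186 134 155 189 135  56  44  48  54]
185 [168 185 182 185 134 151 187 136  69  51  46  57]
186 [180 185 185 185 137 153 185 147  81  47  40  48]
70 edge u [295.5 173.1] foot bottom [295.98 174.02] mark u [295.9  183.57]
75 edge u [293.55 173.1 ] foot bottom [294.06 174.03] mark u [293.98 183.57]
80 edge u [291.61 173.1 ] foot bottom [292.14 174.03] mark u [292.06 183.57]
85 edge u [289.67 173.11] foot bottom [290.22 174.03] mark u [290.13 183.58]
90 edge u [287.72 173.11] foot bottom [288.31 174.04] mark u [288.21 183.58]
8.85 [556.62995696  53.33163134  20.26227823] [-0.69109805 -4.63461764  1.37233786]
```

>>> jog_arm --plan '[[[0,0,0],[0.001,0,0],-1],[[0,0,0],[0.0015,0,0],-1],[[0,0,0],[0.0015,0,0],-1]]'

```text
time: 9.22
tool_pos: [556.6, 54.9, 20.3]
tcp_rot: [-180.0, 0.0, 89.8]
ft_force: [-0.4, -4.4, 1.5]
finger_gap: 0.2
```

>>> jog_arm --plan '[[[0,0,0],[-0.012,0,0],-1],[[0,0,0],[-0.03,0,-0.02],1],[[0,0,0],[-0.06,0,-0.06],1],[[0,0,0],[-0.12,0,-0.08],1],[[0,0,0],[-0.18,0,-0.08],1],[[0,0,0],[-0.24,0,-0.08],1],[[0,0,0],[-0.24,0,-0.08],1]]'

```text
time: 10.1
tool_pos: [555.8, -190.3, 102.2]
tcp_rot: [179.9, 0.1, 89.5]
ft_force: [-0.4, -0.5, 0.1]
finger_gap: 85.4
```

```bash
python3 shot.py 6; python3 -c "
from fit import *
s=sense();print(s['time'],s['tool_pos'],s['tcp_rot'],s['ft_force'],s['finger_gap'])
to(577,-334,90,102.5)
z=np.load('pics/top6.npz')
a=cv2.resize(z['p'][120:210,230:345],None,fx=6,fy=6,interpolation=3);cv2.imwrite('pics/c6.png',a)
blob(6,'top',556,72,50.5,35)
blob(6,'scene',556,72,50.5,35)
g=z['p'].astype(float).mean(2)
for v in range(160,184): print(v,g[v,284:298].round().astype(int))
"
```

```text
10.2 [ 555.93006745 -186.07210436  101.29961623] [ 1.79939109e+02 -1.00816111e-02  8.97018269e+01] [-0.6867886  -0.0722199  -0.42350546] 85.36052535573677
rotvec [  0.06  -0.   -12.8 ] shift m [-0.1478  0.0218  0.0113]
top (556.0, 71.6) (10.2, 39.7) 89.9 z 50.9 mean [555.2  71.2]
scene (557.8, 71.5) (39.8, 12.2) 2.7 z 49.2 mean [558.5  70.9]
160 [46 44 47 47 48 60 76 91 74 54 50 54 60 66]
161 [48 46 46 48 45 62 66 55 41 41 43 39 40 36]
162 [45 42 47 46 47 69 72 54 41 39 44 44 40 37]
163 [48 47 46 46 47 74 75 54 42 43 41 46 40 37]
164 [48 46 45 45 46 72 76 55 42 42 45 43 39 37]
165 [47 44 46 43 45 73 73 53 41 43 38 45 39 35]
166 [47 47 48 48 47 74 77 54 41 41 44 45 39 37]
167 [44 43 48 49 45 74 77 54 43 40 42 43 39 38]
168 [47 46 45 45 48 72 76 56 41 43 41 42 40 33]
169 [44 45 49 44 50 73 74 56 40 40 45 43 39 34]
170 [46 46 47 48 44 73 71 49 41 43 44 42 38 37]
171 [48 46 45 42 44 73 65 40 38 41 46 43 41 38]
172 [49 47 47 49 47 71 65 43 43 42 44 47 39 35]
173 [44 48 45 46 43 71 63 44 44 42 42 42 40 34]
174 [46 45 44 46 41 72 67 45 43 42 44 45 42 33]
175 [45 44 45 43 46 74 65 45 41 41 38 42 36 35]
176 [49 48 44 46 45 71 63 47 43 39 38 40 33 38]
177 [45 40 42 42 44 69 65 45 42 41 42 44 42 41]
178 [40 38 40 41 42 69 61 44 40 42 40 42 41 40]
179 [39 39 37 44 44 70 98 93 83 80 80 82 82 80]
180 [106  81  44  46  44 100 148 154 153 152 150 148 153 151]
181 [148 111  71  95 108 148 146 165 182 180 178 180 182 181]
182 [148 109  92 140 158 173 129 151 180 180 182 184 183 179]
183 [132 111 137 169 174 177 129 151 182 180 181 183 180 178]
```

View pics/c6.png

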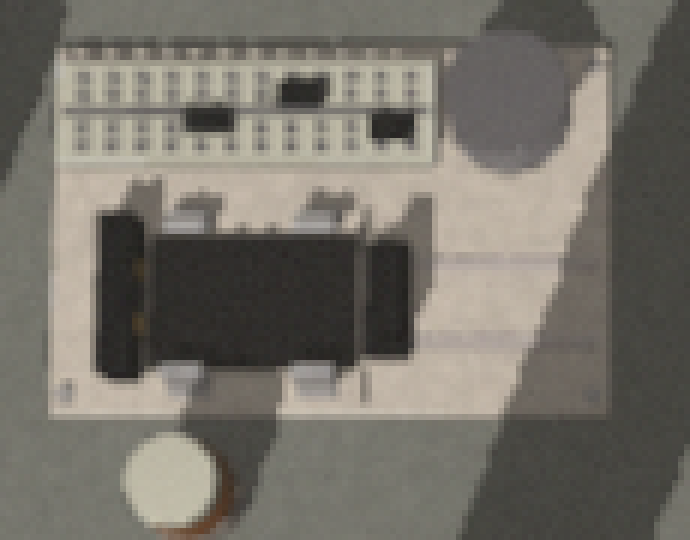

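View pics/scene6.png

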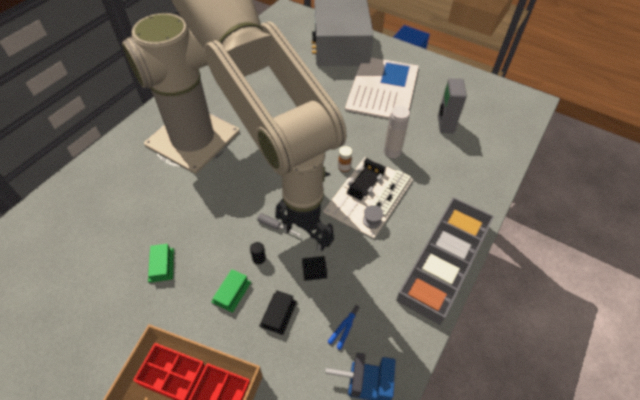

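The stop's inner edge is now on the mark: the top crop shows edge x≈366 against stroke x≈364, and travel measured about 39 mm. Next I'll measure the open fingertips in the scene view, at px (280,222) and (328,240).

```bash
python3 - <<'E'
from fit import *
z=np.load('pics/scene6.npz');W=cloud('scene',z['d'])
cv2.imwrite('pics/c6s.png',cv2.convertScaleAbs(cv2.resize(z['p'][180:260,255:355],None,fx=7,fy=7,interpolation=3),alpha=1.8))
for u in (282,285,288,291,318,321,324,327,330): print(u,[(v,W[v,u].round(0).astype(int).tolist()) for v in range(218,250,2) if W[v,u][2]>40][-4:])
E
```

```text
282 [(218, [500, -193, 179]), (220, [499, -192, 169]), (222, [504, -200, 174])]
285 [(226, [510, -197, 159]), (228, [510, -197, 149]), (230, [507, -195, 136]), (232, [509, -198, 132])]
288 [(226, [516, -192, 157]), (228, [514, -192, 146]), (230, [515, -193, 140]), (232, [514, -192, 129])]
291 [(222, [533, -203, 202]), (224, [533, -202, 192]), (226, [515, -180, 140]), (228, [515, -181, 132])]
318 [(242, [602, -198, 169]), (244, [603, -198, 161]), (246, [603, -198, 153]), (248, [603, -199, 145])]
321 [(242, [610, -198, 177]), (244, [611, -198, 168]), (246, [608, -193, 149]), (248, [609, -194, 143])]
324 [(242, [619, -200, 187]), (244, [614, -191, 161]), (246, [614, -189, 150]), (248, [613, -188, 139])]
327 [(240, [626, -199, 201]), (242, [626, -199, 192]), (244, [626, -198, 182]), (246, [628, -201, 179])]
330 [(238, [628, -189, 197]), (240, [627, -187, 185]), (242, [629, -191, 184]), (244, [631, -192, 178])]
```

View pics/c6s.png

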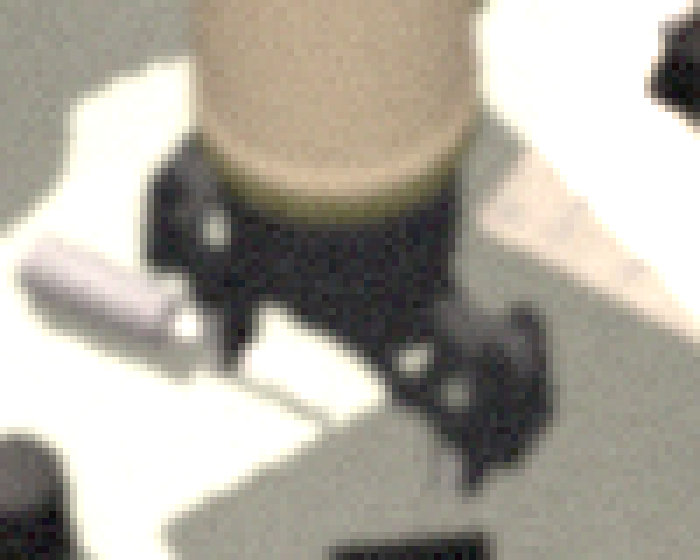

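Open tips are at z≈129, about 27 mm above the reported TCP. That agrees with the closed +14.5 plus the 13 mm swing, so the grasp height is TCP z≈-5 (tips at about 13 once closed on 46 mm).

>>> jog_arm --plan '[[[0,0,-4],[-0.05,0.007,0],1],[[0,0,-9],[-0.1,0.015,0.005],1],[[0,0,-12.8],[-0.148,0.021,0.02],1],[[0,0,-12.8],[-0.148,0.021,0.045],1],[[0,0,-12.8],[-0.148,0.021,0.06],1],[[0,0,-12.8],[-0.148,0.021,0.06],1]]'

```text
time: 10.95
tool_pos: [575.8, -330.6, 38.7]
tcp_rot: [-179.9, -0.2, 102.7]
ft_force: [0.5, 0.1, -1.0]
finger_gap: 85.1
```

```bash
python3 - <<'E'
from fit import *
s=sense();print(s['time'],s['tool_pos'],s['tcp_rot'],s['ft_force'])
to(576.5,-334,-5,102.6)
p,d=snapshot('scene');W=cloud('scene',d); np.savez('pics/scene7.npz',p=p,d=d)
cv2.imwrite('pics/c7.png',cv2.convertScaleAbs(cv2.resize(p[230:350,220:340],None,fx=5,fy=5,interpolation=3),alpha=1.8))
E
```

```text
10.95 [ 575.84568983 -330.61380003   38.66830003] [-1.79878260e+02 -1.56207093e-01  1.02738445e+02] [ 0.53028983  0.1299502  -1.00101785]
rotvec [-0.12 -0.16  0.14] shift m [-0.0036 -0.      0.0437]
```

View pics/c7.png

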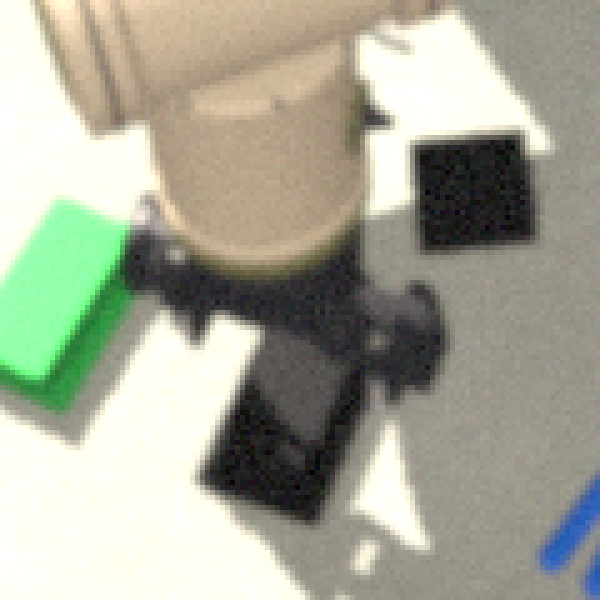

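The open jaws straddle the black pack symmetrically (tips at crop (200,340) and (395,395), pack between). I'll descend in steps and then close.

>>> jog_arm --plan '[[[0,0,0],[-0.002,0,0.012],1],[[0,0,0],[-0.002,0,0.024],1],[[0,0,0],[-0.002,0,0.034],1],[[0,0,0],[-0.002,0,0.034],1]]'

```text
time: 11.5
tool_pos: [576.0, -334.0, 4.4]
tcp_rot: [-179.9, -0.1, 102.6]
ft_force: [0.1, -0.2, 0.3]
finger_gap: 85.5
```

>>> jog_arm --plan '[[[0,0,0],[0,0,0.005],1],[[0,0,0],[0,0,0.0095],1],[[0,0,0],[0,0,0.0095],0.2],[[0,0,0],[0,0,0.0095],-0.6],[[0,0,0],[0,0,0.0095],-1],[[0,0,0],[0,0,0.0095],-1],[[0,0,0],[0,0,0.0095],-1]]' --force 30

```text
time: 12.38
tool_pos: [577.3, -335.0, -2.9]
tcp_rot: [180.0, 0.0, 102.6]
ft_force: [0.1, -0.3, 1.9]
finger_gap: 45.8
```

>>> jog_arm --plan '[[[0,0,0],[0,0,-0.02],-1],[[0,0,0],[0,0,-0.06],-1],[[0,0,0],[0,0,-0.1],-1],[[0,0,0],[0,0,-0.1],-1]]'

```text
time: 12.88
tool_pos: [580.1, -336.8, 103.4]
tcp_rot: [179.6, 0.4, 102.7]
ft_force: [0.2, 0.4, -1.0]
finger_gap: 45.2
```

```bash
python3 - <<'E'
from fit import *
s=sense();print(s['time'],s['tool_pos'],s['tcp_rot'],s['ft_force'],s['finger_gap'])
to(555.8,130.9,90,90.2)
E
```

```text
12.875 [ 580.09095664 -336.75778229  103.4176572 ] [179.6297275    0.39717809 102.65150867] [ 0.17242642  0.4239268  -0.99651095] 45.231931892407275
rotvec [ 0.41  0.36 12.45] shift m [0.4617 0.0787 0.0107]
```

>>> jog_arm --plan '[[[0,0,1],[0.04,0.006,0],-1],[[0,0,3],[0.09,0.015,0],-1],[[0,0,5],[0.14,0.024,0],-1],[[0,0,7],[0.19,0.033,0],-1],[[0,0,9],[0.24,0.041,0],-1],[[0,0,11],[0.29,0.05,0],-1],[[0,0,12.4],[0.34,0.058,0],-1],[[0,0,12.4],[0.39,0.067,0],-1],[[0,0,12.4],[0.43,0.074,0],-1],[[0,0,12.4],[0.461,0.078,0],-1],[[0,0,12.4],[0.461,0.078,0],-1],[[0,0,12.4],[0.461,0.078,0],-1]]'

```text
time: 14.38
tool_pos: [551.9, 131.7, 96.4]
tcp_rot: [-180.0, 0.0, 90.3]
ft_force: [0.1, -1.2, -1.1]
finger_gap: 45.4
```

```bash
python3 - <<'E'
from fit import *
s=sense();print(s['time'],s['tool_pos'],s['tcp_rot'],s['ft_force'],s['finger_gap'])
to(555.8,130.9,40,90.2); to(555.8,130.9,24,90.2)
p,d=snapshot('scene'); np.savez('pics/scene8.npz',p=p,d=d);cv2.imwrite('pics/c8.png',cv2.convertScaleAbs(cv2.resize(p[110:250,310:450],None,fx=4,fy=4,interpolation=3),alpha=1.6))
E
```

```text
14.375 [551.93963947 131.68501174  96.44281778] [-1.79965525e+02  2.97492590e-02  9.02705997e+01] [ 0.10133382 -1.20663244 -1.07184581] 45.44815823121724
rotvec [-0.03  0.03  0.07] shift m [-0.0008  0.0039  0.0564]
rotvec [-0.03  0.03  0.07] shift m [-0.0008  0.0039  0.0724]
```

View pics/c8.png

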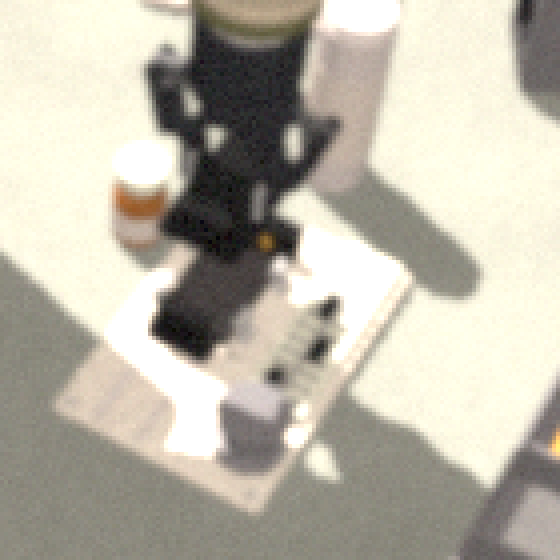

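>>> jog_arm --plan '[[[0,0,0],[-0.001,0.002,0.015],-1],[[0,0,0],[-0.001,0.004,0.03],-1],[[0,0,0],[-0.001,0.004,0.045],-1],[[0,0,0],[-0.001,0.004,0.053],-1],[[0,0,0],[-0.001,0.004,0.053],-1]]'

```text
time: 15.05
tool_pos: [555.4, 131.0, 42.5]
tcp_rot: [-179.9, 0.0, 90.3]
ft_force: [-0.3, 0.3, -1.7]
finger_gap: 45.2
```

```bash
python3 shot.py 9; python3 - <<'E'
from fit import *
s=sense();print(s['time'],s['tool_pos'],s['tcp_rot'],s['ft_force'],s['finger_gap'])
for n,r in(('scene',(140,230,320,420)),('top',(130,220,225,335))):
  p=np.load(f'pics/{n}9.npz')['p']; cv2.imwrite(f'pics/c9{n}.png',cv2.convertScaleAbs(cv2.resize(p[r[0]:r[1],r[2]:r[3]],None,fx=6,fy=6,interpolation=3),alpha=1.8,beta=10))
W=cloud('scene',np.load('pics/scene9.npz')['d'])
m=(abs(W[...,0]-556)<34)&(W[...,1]>70)&(W[...,1]<190)&(W[...,2]>72)&(W[...,2]<82)
v,u=np.nonzero(m); print(len(u)); q=W[m]; print('y lo',np.percentile(q[:,1],[1,5,50]),'x',np.percentile(q[:,0],[2,98]),'z',np.median(q[:,2]))
E
```

```text
15.15 [556.44659995 131.22476842  43.93261484] [ 1.79983479e+02 -3.66705285e-03  9.02504267e+01] [-0.1790495   0.42640304 -1.21039796] 45.58861920784035
306
y lo [ 84.95126859  86.68382417 117.26130196] x [532.72861158 585.22680107] z 78.89065759847159
```

View pics/c9scene.png

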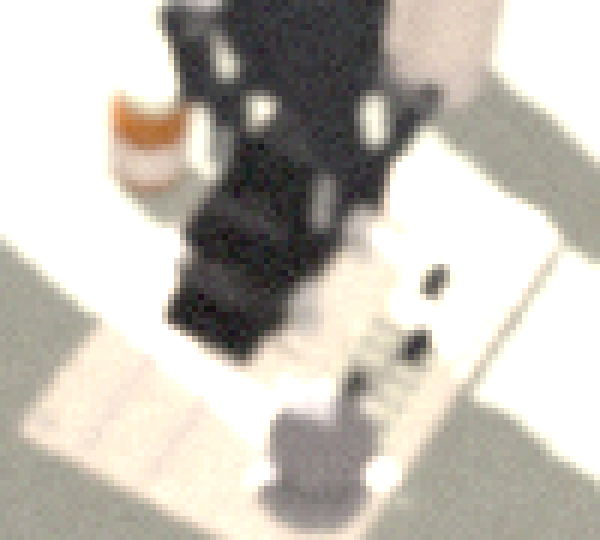

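View pics/c9top.png

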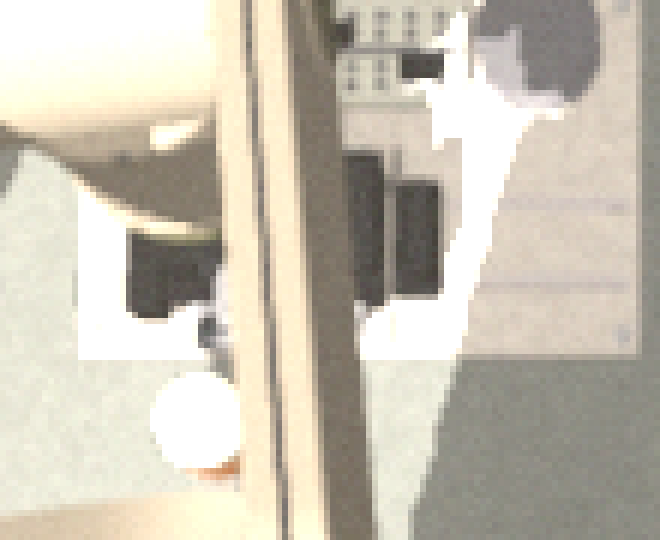

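```bash
python3 - <<'E'
from fit import *
g=np.load('pics/top9.npz')['p'].astype(float).mean(2)
for v in (162,165,168,171,174,177): print(v,g[v,284:300].round().astype(int))
for y in (84,86,88,90): print(y,[proj('top',[560,y,z])[0].round(2) for z in (45,47,79)])
E
```

```text
162 [ 38  46  37  36  34  65  61  42  35  34  42  41  36  29  71 102]
165 [ 41  45  38  35  33  72  69  41  34  39  42  39  36  34  71 102]
168 [ 41  42  41  35  35  74  68  42  35  39  42  39  38  30  70 102]
171 [ 46  43  43  37  32  74  63  36  37  43  38  42  36  35  71 103]
174 [ 47  38  37  34  35  77  65  37  41  40  43  40  36  31  73 164]
177 [ 46  40  41  42  41  70  63  47  40  39  40  39  39  38  68 146]
84 [array([289.29, 165.83]), array([289.21, 165.68]), array([287.83, 163.18])]
86 [array([288.5 , 165.83]), array([288.41, 165.68]), array([287.01, 163.18])]
88 [array([287.71, 165.83]), array([287.62, 165.68]), array([286.19, 163.18])]
90 [array([286.92, 165.83]), array([286.83, 165.68]), array([285.38, 163.18])]
```

The pack sits centred over the cradle: its near end is at y≈86.5, the stop edge at about 84.4, and 86.9 was expected. Now lowering with a force watch.

>>> jog_arm --plan '[[[0,0,0],[0,0,0.006],-1],[[0,0,0],[0,0,0.011],-1],[[0,0,0],[0,0,0.014],-1],[[0,0,0],[0,0,0.014],-1]]'

```text
time: 15.65
tool_pos: [555.9, 131.1, 29.3]
tcp_rot: [-180.0, 0.0, 90.2]
ft_force: [-0.1, -0.6, -0.7]
finger_gap: 45.4
```

>>> jog_arm --plan '[[[0,0,0],[0,0,0.0015],-1],[[0,0,0],[0,0,0.003],-1],[[0,0,0],[0,0,0.003],-1]]'

```text
time: 16.02
tool_pos: [556.1, 131.1, 26.6]
tcp_rot: [-180.0, 0.0, 90.2]
ft_force: [-0.9, -0.4, -1.5]
finger_gap: 45.5
```

>>> jog_arm --plan '[[[0,0,0],[0,0,0.001],-1],[[0,0,0],[0,0,0.002],-1],[[0,0,0],[0,0,0.002],-1]]'

```text
time: 16.4
tool_pos: [556.2, 131.1, 24.6]
tcp_rot: [-180.0, 0.0, 90.2]
ft_force: [1.1, -0.3, -1.0]
finger_gap: 45.5
```

>>> jog_arm --plan '[[[0,0,0],[0,0,0.001],-1],[[0,0,0],[0,0,0.0015],-1],[[0,0,0],[0,0,0.0015],-1]]'

```text
time: 16.77
tool_pos: [556.3, 131.2, 23.4]
tcp_rot: [180.0, -0.0, 90.2]
ft_force: [-2.7, 0.7, 4.3]
finger_gap: 45.7
```

Contact with the clips (Fz 4 N). I'll release with a partial opening, because the flux jar is close, then lift.

>>> jog_arm --plan '[[[0,0,0],[0,0,0],0.1],[[0,0,0],[0,0,0],0.4],[[0,0,0],[0,0,0],0.4],[[0,0,0],[0,0,-0.01],0.4],[[0,0,0],[0,0,-0.03],0.4],[[0,0,0],[0,0,-0.07],0.4],[[0,0,0],[-0.06,0,-0.1],0.4],[[0,0,0],[-0.12,0,-0.1],0],[[0,0,0],[-0.18,0,-0.1],-1],[[0,0,0],[-0.18,0,-0.1],-1]]'

```text
time: 18.02
tool_pos: [557.6, -53.2, 125.4]
tcp_rot: [179.8, 0.1, 89.9]
ft_force: [0.4, 1.0, 0.1]
finger_gap: 6.8
```

```bash
python3 shot.py 10; python3 - <<'E'
from fit import *
s=sense();print(s['time'],s['tool_pos'],s['tcp_rot'],s['ft_force'],s['finger_gap'])
for n,r in(('scene',(140,230,320,420)),('top',(130,220,225,335))):
  p=np.load(f'pics/{n}10.npz')['p']; cv2.imwrite(f'pics/c10{n}.png',cv2.convertScaleAbs(cv2.resize(p[r[0]:r[1],r[2]:r[3]],None,fx=6,fy=6,interpolation=3),alpha=1.4,beta=10))
  blob(10,n,556,131,60.7,52)
E
```

```text
18.125 [557.50013156 -49.4191986  124.66207049] [ 1.79902104e+02 -9.29537600e-03  9.01254688e+01] [ 0.94202249  0.31524128 -1.06663965] 0.13665225319684593
scene (557.9, 132.8) (46.4, 92.4) 0.2 z 59.9 mean [559.3 131.3]
top (555.5, 132.2) (87.9, 43.9) 89.5 z 62.0 mean [555.6 133.8]
```

View pics/c10top.png

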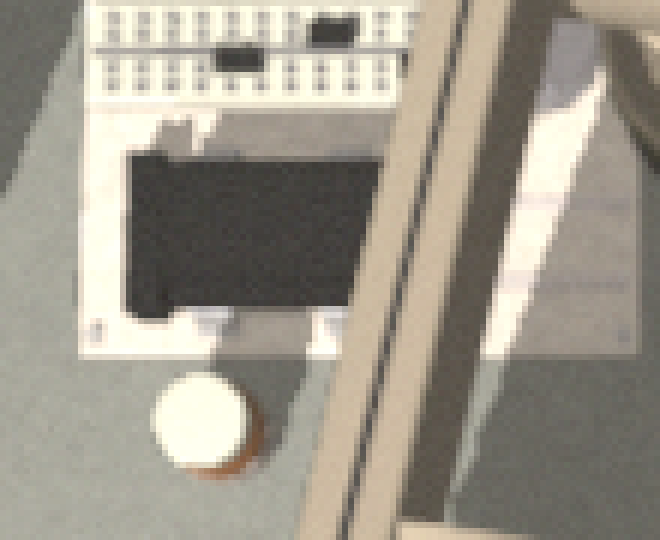

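View pics/c10scene.png

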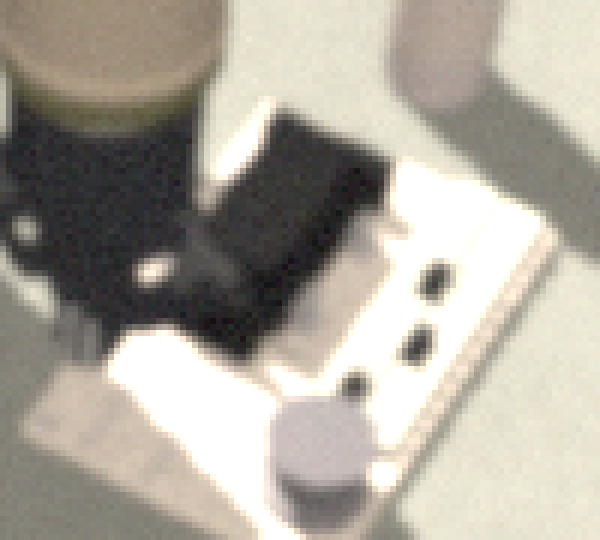

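The pack lies level on the clips: top at z≈61, centre about (556.5, 132.5). Top px (260,170) shows it over the bed. I'll press at the centre with closed fingers.

>>> jog_arm --plan '[[[0,0,0],[0.06,0,0],-1],[[0,0,0],[0.12,0,0],-1],[[0,0,0],[0.165,0,0.01],-1],[[0,0,0],[0.181,0.001,0.03],-1],[[0,0,0],[0.181,0.001,0.055],-1],[[0,0,0],[0.181,0.001,0.068],-1],[[0,0,0],[0.181,0.001,0.068],-1],[[0,0,0],[0.181,0.001,0.068],-1]]'

```text
time: 19.12
tool_pos: [557.9, 131.9, 56.1]
tcp_rot: [179.9, -0.0, 90.2]
ft_force: [0.7, -0.5, 0.3]
finger_gap: 0.2
```

```bash
python3 - <<'E'
from fit import *
s=sense();print(s['time'],s['tool_pos'],s['tcp_rot'],s['ft_force'],s['finger_gap']); to(556.3,132.5,50,90.2)
p,d=snapshot('scene');cv2.imwrite('pics/c11.png',cv2.convertScaleAbs(cv2.resize(p[120:230,320:430],None,fx=5,fy=5,interpolation=3),alpha=1.6))
E
```

```text
19.125 [557.91127167 131.92356655  56.07587285] [ 1.79935614e+02 -1.05330904e-02  9.02135673e+01] [ 0.7032125  -0.4670678   0.29459093] 0.1964290323430739
rotvec [ 0.06 -0.01  0.01] shift m [ 0.0006 -0.0016  0.0061]
```

View pics/c11.png

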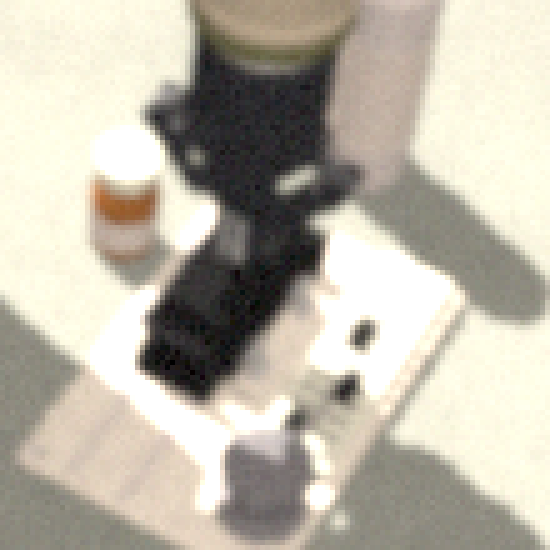

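>>> jog_arm --plan '[[[0,0,0],[0.0005,-0.0015,0.002],-1],[[0,0,0],[0.0005,-0.0015,0.004],-1],[[0,0,0],[0.0005,-0.0015,0.006],-1],[[0,0,0],[0.0005,-0.0015,0.008],-1],[[0,0,0],[0.0005,-0.0015,0.008],-1]]'

```text
time: 19.8
tool_pos: [556.2, 132.7, 47.8]
tcp_rot: [179.9, -0.0, 90.2]
ft_force: [-1.9, -0.8, 4.9]
finger_gap: 0.3
```

>>> jog_arm --plan '[[[0,0,0],[0,0,0.001],-1],[[0,0,0],[0,0,0.002],-1],[[0,0,0],[0,0,0.002],-1]]'

```text
time: 20.18
tool_pos: [556.9, 132.8, 46.9]
tcp_rot: [179.9, -0.0, 90.3]
ft_force: [-3.2, -0.0, 11.2]
finger_gap: 0.0
```

>>> jog_arm --plan '[[[0,0,0],[0,0,0.001],-1],[[0,0,0],[0,0,0.002],-1],[[0,0,0],[0,0,0.002],-1]]'

```text
time: 20.55
tool_pos: [556.4, 132.8, 43.7]
tcp_rot: [179.9, -0.0, 90.2]
ft_force: [-0.4, 0.0, 4.0]
finger_gap: 0.3
```

>>> jog_arm --plan '[[[0,0,0],[0,0,0.001],-1],[[0,0,0],[0,0,0.001],-1]]'

```text
time: 20.8
tool_pos: [556.8, 132.8, 43.1]
tcp_rot: [179.9, -0.0, 90.2]
ft_force: [0.6, 0.6, 6.5]
finger_gap: 0.4
```

>>> jog_arm --plan '[[[0,0,0],[0,0,0.001],-1],[[0,0,0],[0,0,0.001],-1]]'

```text
time: 21.05
tool_pos: [557.2, 132.8, 42.5]
tcp_rot: [179.8, -0.0, 90.2]
ft_force: [0.8, -0.2, 9.2]
finger_gap: 0.2
```

>>> jog_arm --plan '[[[0,0,0],[0,0,0.001],-1],[[0,0,0],[0,0,0.001],-1]]'

```text
time: 21.3
tool_pos: [557.4, 132.8, 41.6]
tcp_rot: [179.8, -0.0, 90.2]
ft_force: [2.9, 0.9, 7.0]
finger_gap: 0.2
```

>>> jog_arm --plan '[[[0,0,0],[0,0,0.001],-1],[[0,0,0],[0,0,0.001],-1]]'

```text
time: 21.55
tool_pos: [555.0, 132.5, 38.4]
tcp_rot: [-179.9, 0.0, 90.2]
ft_force: [-0.8, 0.4, 0.2]
finger_gap: 0.2
```

Force fell to zero at TCP z 38.4, so both sides seem to have snapped, one after the other. I'll do a gentle check for seating.

>>> jog_arm --plan '[[[0,0,0],[0,0,0.0005],-1],[[0,0,0],[0,0,0.001],-1],[[0,0,0],[0,0,0.001],-1]]'

```text
time: 21.92
tool_pos: [555.6, 132.6, 38.0]
tcp_rot: [-180.0, 0.0, 90.2]
ft_force: [0.7, 0.0, -0.6]
finger_gap: -0.2
```

>>> jog_arm --plan '[[[0,0,0],[0,0,0.0007],-1],[[0,0,0],[0,0,0.0007],-1]]'

```text
time: 22.18
tool_pos: [555.9, 132.6, 37.8]
tcp_rot: [180.0, -0.0, 90.2]
ft_force: [-2.0, -0.1, 3.3]
finger_gap: -0.3
```

Contact at 37.8 mm, a drop of about 10.5 mm, which is the home height. Backing off and looking.

>>> jog_arm --plan '[[[0,0,0],[0,0,-0.01],-1],[[0,0,0],[0,0,-0.05],-1],[[0,0,0],[-0.05,0,-0.1],-1],[[0,0,0],[-0.11,0,-0.11],-1],[[0,0,0],[-0.17,0,-0.11],-1],[[0,0,0],[-0.23,0,-0.11],-1],[[0,0,0],[-0.29,0,-0.11],-1],[[0,0,0],[-0.34,0,-0.11],-1],[[0,0,0],[-0.34,0,-0.11],-1]]'

```text
time: 23.3
tool_pos: [556.8, -211.1, 148.1]
tcp_rot: [180.0, 0.1, 90.0]
ft_force: [0.5, 1.7, -0.0]
finger_gap: 0.1
```

```bash
python3 shot.py 12; python3 - <<'E'
from fit import *
s=sense();print(s['time'],s['tool_pos'],s['ft_force'])
for n,r in(('scene',(140,230,320,420)),('top',(130,220,225,335))):
  p=np.load(f'pics/{n}12.npz')['p']; cv2.imwrite(f'pics/c12{n}.png',cv2.convertScaleAbs(cv2.resize(p[r[0]:r[1],r[2]:r[3]],None,fx=6,fy=6,interpolation=3),alpha=1.4,beta=10))
  W=cloud(n,np.load(f'pics/{n}12.npz')['d'])
  m=(abs(W[...,0]-556.5)<20)&(abs(W[...,1]-132)<40)&(W[...,2]>40); q=W[m]
  A=np.c_[q[:,0]-556,q[:,1]-132,np.ones(len(q))]; k=np.linalg.lstsq(A,q[:,2],rcond=None)[0]; print(n,'plane slopes deg',np.degrees(k[:2]).round(2),'z',k[2].round(2))
blob(12,'top',556,131,50,52)
for nm,x,y,h in(('spool',640,25,50),('flux',472,157,75),('spray',567,293,170),('relay',587,-190,34),('cap',443,-235,57)):
  print(nm); blob(12,'top',x,y,h,45)
E
```

```text
23.4 [ 557.09471943 -207.55281507  147.68053863] [-0.22825504  1.05463204 -0.86453645]
scene plane slopes deg [ 0.09 -0.01] z 49.2
top plane slopes deg [ 0.  -0.1] z 51.33
top (555.5, 131.0) (44.6, 88.3) 0.1 z 51.0 mean [554.8 130.7]
spool
top (639.9, 22.7) (51.2, 52.4) 45.6 z 51.1 mean [639.3  22.9]
flux
top (472.3, 156.8) (36.7, 36.4) 30.8 z 76.2 mean [471.8 156.7]
spray
top (567.4, 294.0) (50.7, 50.0) 17.2 z 171.3 mean [566.4 293.3]
relay
top (604.0, -170.3) (22.7, 54.2) 63.5 z 35.0 mean [ 597.8 -170.5]
cap
top (457.6, -244.2) (13.4, 3.2) 58.3 z 59.1 mean [ 457.8 -243.9]
```

View pics/c12top.png

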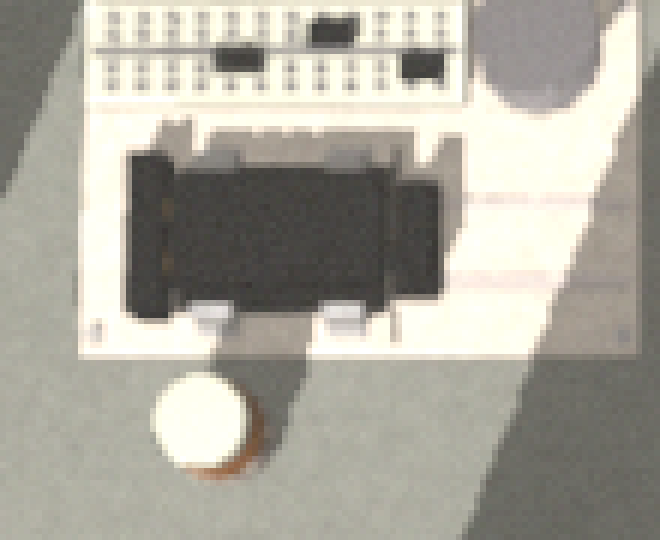

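View pics/c12scene.png

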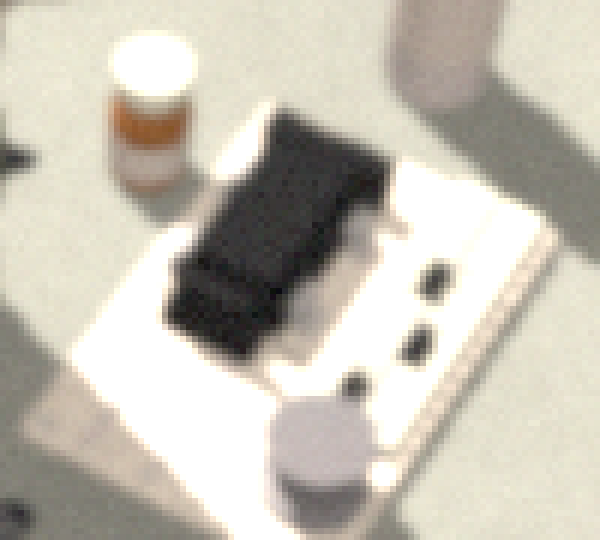

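```bash
python3 - <<'E'
from fit import *
W=cloud('top',np.load('pics/top12.npz')['d'])
m=(abs(W[...,0]-556)<24)&(abs(W[...,1]-71)<9)&(W[...,2]>44); q=W[m]
print(cv2.minAreaRect(q[:,:2].astype(np.float32)),q.mean(0))
blob(12,'scene',587,-190,34,45); blob(12,'scene',443,-235,57,40)
s=sense();print(s['time'],s['ft_force'],s['tool_pos'],np.abs(s['qd']).max())
hand_in()
E
```

```text
((556.437744140625, 71.8002700805664), (10.70748233795166, 40.2884635925293), 89.92182159423828) [555.14907845  71.23613181  50.9170456 ]
scene (588.0, -189.7) (59.9, 52.7) 39.8 z 33.1 mean [ 588.5 -191. ]
scene (445.3, -237.6) (36.4, 36.5) 34.3 z 55.6 mean [ 445.9 -237.8]
23.4 [-0.22825504  1.05463204 -0.86453645] [ 557.09471943 -207.55281507  147.68053863] 1.9246101449812705
the job is handed in; nothing more can be done
```

I slid the stop to the mark, set the pack down on the clips and let go. I then pressed it with closed fingers until it snapped in, one side after the other, at about 11 N peak. The job was handed in at 23.4 s, well inside the 69 s limit.

**Last checks that passed:**
- **Stop:** its inner edge is on the mark to about 1 mm.
- **Pack height and level:** the top is at z 49–51 mm (home is 50) and level to 0.1°.
- **Pack position:** it sits within about 2 mm of the bed's middle along the cradle and 1 mm across.
- **Bystanders:** spool, flux, spray, relay and capacitor have not moved, within measuring noise. I did not re-measure the driver or the cutters, but the arm never worked near them.

**What disagreed or went wrong:**
- **Fingertip height:** closed, the fingertips sat about 13–14 mm above the reported TCP. `nose_length` says 17 mm below it. The first push therefore passed over the stop's tab without touching it, so I measured the tips from the images and pushed again.
- **Cameras:** the two views differ by 1–2 mm.
- **Arm motion:** the arm still showed a small residual joint speed (1.9°/s) when I handed in. It was well clear of everything.

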